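Hand-deburr a batch of weld nuts in a pan of media

ROBOT

A 6-joint arm with a two-finger parallel gripper is mounted at the origin on the work surface. World frame = base frame: x ahead of the robot, y to its left, z up, the work surface at z = 0. Lengths are in m, angles in rad, forces in N, time in s.
With the tool pointing down it reaches from about 0.225 to 0.725 m from the base axis. Payload 3.1 kg.
Tool frame: the origin (TCP) lies midway between the tips of the shut fingers; the grasp point (between the pads) lies 19 mm behind it (env.pinch_z is the distance from the TCP to the grasp point, in m); z points along the fingers, y is the line along which they close (so a half turn about z gives the same grasp; the last joint's range is limited). The gripper opens to 85 mm and grips with 20 to 120 N. Pads are 22 mm wide; open, the fingers measure 114 mm over their backs; the gripper's body (76 mm by 85 mm) begins 54 mm behind the grasp point. The pads swing forward as they close: fully open they stand 13 mm farther back than shut.
Start: joints at [1.078, 0.048, 0.099, 1.622, 0, 1.443], TCP at [0.187, 0.49, 0.231] pointing down, gripper open.
Joint ranges: [-2.91, 2.91], [-0.99, 1.94], [-1.21, 1.42], [-2.12, 2.29], [-1.49, 1.47], [-3.14, 3.14]. Speed limits (rad/s): [2.79, 2.79, 3.14, 3.14, 3.14, 3.14].

INTERFACE

Orientations are given as a unit quaternion [x, y, z, w].
In Python, from bench import env gives the robot as it stands.
- The arm moves only by the shell command python3 -m pendant 'ROWS' [FORCE]. ROWS is JSON, a list of rows, each an object with "grip": the closure, from 0 (fully open) to 1 (shut); "delta_pos": the shift along the tool's x, y, z normalised to -1 to 1, where 1 is 0.25 m, a list of three; "spin": the turn about the tool's z normalised to -1 to 1, where 1 is 60 degrees. In form: [{"grip": grip, "delta_pos": [tx, ty, tz], "spin": spin}, ...]. A call has 1 to 5 rows; each row is the pose to reach, as a shift and turn from the pose commanded when the call began, along the tool's axes at that moment; what a row does not reach only later rows make up. A row lasts 1/12 s, in which the tool goes at most 41.7 mm and 7.16 degrees, less where a joint would pass 70% of its speed; a pose out of reach is approached as far as the arm can. A call with a number of a shift or a turn outside -1 to 1 is refused whole. A call with a gripper value outside its range is refused whole. The fingers move at their own pace and stop on an object; FORCE is the grip in N (left out, the last holds). Time passes only in rows, so rows that repeat a pose let the fingers close. It gives the time, the measured TCP pose, the force, the opening and the grip force at its end, in the units of the state.
- env.get_state(): the state, without advancing time (a new reading comes with each control period).
- env.capture(name): name is "scene" or "top"; returns a dict with "color" (400x640x3 uint8, red, green, blue), "depth" (400x640 float32, m along the optical axis (not along the pixel's ray), 0 where there is no reading), "camera_matrix" (3x3 intrinsics, pixels), "R" (3x3) and "t" (3): a world point X has camera coordinates R X + t. Camera axes: x right, y down, z forward; pixel columns grow to the right and rows downward; lengths in m; the calibration is good to about 2 mm. A picture is of the moment at which its call begins.
- env.close_job(): hands the job in; it is judged then, once.
The state is a dict: "t": time; "q": joint angles; "joint_vel": joint speeds; "tau": joint torques, N m; "ee_pos": TCP position; "eef_rot": TCP orientation; "wrist_force": force on the tool from outside, world axes, zero at the start; "torque": the same for the moment, N m; "width": finger opening in m; "grasp_force": force on a finger pad.
Only numpy, scipy, OpenCV 4.12 (cv2) and the standard library are available. Lean on these libraries where they do the work, as an engineer would, in place of code of your own. Each camera call takes 0.05 s, during which the arm holds its last target. There are 200 camera calls.

TASK

Push the crate with the pan of beads along the rollers until it is fully home against the end stop of the bay and let go of it, and then put every hexagonal steel nut on the table into the pan. Take the hanging rod and, with its tip down near the pan floor among the beads, stir counter-clockwise (seen from above) in at least three full circles, about half way out from the middle to the wall. Hang the rod back upright in its fork stand, with all beads and nuts still in the pan and the crate home, and leave everything else on the table where it is.

Things in the scene. Friction and masses are not known exactly. Their poses are not given: they have to be found in the camera images.
- track: Steel roller track bolted to the table. Origin on the table under its bay's centre; +y runs along the track from the bay to the loading end. From y=113 to 311 mm lie seven free-turning 24 mm aluminium rollers (tops 47 mm above the table) between grey side rails 60 mm high, inner faces at x=-100 and +100 mm.
- home (a point): Where the crate's origin comes to lie when it is fully home: centre of the bay's steel deck, 45 mm above the table, axes as the track's. Yellow cheeks (inner faces 100 mm to either side, 89 mm high, y=-100 to 100 mm) and a yellow end stop (face at y=-96 mm, 90 mm high) enclose the bay; its +y end is open. On the deck the crate slides (push about 5 N); stirring may shift it.
- crate: Square shallow wooden crate, 190 x 190 mm, outer walls 50 mm high, 8 mm thick, about 0.8 kg, on the rollers at the start, with a round steel pan fixed in its middle. Origin at the centre of its underside, z up, x and y square to its walls and parallel to the track's.
- pan (a point): Centre of the pan's inner floor, 12 mm above the crate's underside. The pan is round and open; its rim is 51 mm above this point; inner radius 70 mm at the floor, its wall slopes straight out to 81 mm at the rim, wall 4 mm. It holds the six beads.
- stand: Grey fork stand fixed to the table, holds the rod hanging upright. Origin on the table under the rod's place. Two prongs, tops 100 mm up, run along its x axis from x=-30 to 30 mm with a 22 mm slot between them, open at the -x end, closed by a post at x=30 mm. Lift the rod 5 to 15 mm and move it along the stand's -x to take it out. A hanging rod's lower end is 15 mm above the table.
- rod: Stirring rod, 161 mm long, 0.12 kg, upright at the start. Origin at its lower end, z axis up along it. Round steel shaft 12 mm across with a rounded end, round collar 36 mm across from 85 to 91 mm above the origin (rests on the prongs), square wooden handle 20 x 20 mm from 91 to 161 mm, its faces square to the rod's x and y axes, which are nearly parallel to the stand's while it hangs.
- rod_grip (a point): Point on the rod's axis near the middle of its handle, 128 mm above its lower end: grip here from above.
- bead0: Terracotta-coloured ceramic deburring bead, ball 24 mm across, 25 g; origin at its centre. At the start it lies in the pan.
- bead1: Terracotta-coloured ceramic deburring bead, ball 24 mm across, 25 g; origin at its centre. At the start it lies in the pan.
- bead2: Terracotta-coloured ceramic deburring bead, ball 24 mm across, 25 g; origin at its centre. At the start it lies in the pan.
- bead3: Terracotta-coloured ceramic deburring bead, ball 24 mm across, 25 g; origin at its centre. At the start it lies in the pan.
- bead4: Terracotta-coloured ceramic deburring bead, ball 24 mm across, 25 g; origin at its centre. At the start it lies in the pan.
- bead5: Terracotta-coloured ceramic deburring bead, ball 24 mm across, 25 g; origin at its centre. At the start it lies in the pan.
- nut0: Dark hexagonal steel nut, 22 mm across flats, 25 mm across corners, 18 mm high, 45 g, standing flat on the table. Origin at the centre of its underside, z up; its corners point along its own x axis and every 60 degrees from it, so its flats face its y axis and every 60 degrees from it. Two to four are present.
- nut1: Dark hexagonal steel nut, 22 mm across flats, 25 mm across corners, 18 mm high, 45 g, standing flat on the table. Origin at the centre of its underside, z up; its corners point along its own x axis and every 60 degrees from it, so its flats face its y axis and every 60 degrees from it. Two to four are present.
- nut2: Dark hexagonal steel nut, 22 mm across flats, 25 mm across corners, 18 mm high, 45 g, standing flat on the table. Origin at the centre of its underside, z up; its corners point along its own x axis and every 60 degrees from it, so its flats face its y axis and every 60 degrees from it. Two to four are present.
- nut3: Dark hexagonal steel nut, 22 mm across flats, 25 mm across corners, 18 mm high, 45 g, standing flat on the table. Origin at the centre of its underside, z up; its corners point along its own x axis and every 60 degrees from it, so its flats face its y axis and every 60 degrees from it. Two to four are present.
- tube: Offcut of square steel tube, 30 x 30 mm, 40 mm high, open; origin at the centre of its underside. Bystander.
- disc: Round steel disc 44 mm across, 20 mm high; origin under its centre. Bystander.
- hammer: Hammer lying beyond the track. Bystander.
- can: Grey spray can 56 mm across, 160 mm high; origin under its centre. Bystander.

How it is judged:
By the outcome, as a careful person would: the job done as asked, in the order asked, and still so for the second after the job is handed in, with the robot touching nothing.
Of nut0, nut1, nut2, nut3 only 2 to 4 are there at a start; the rules pass over those that are not, and their reading is None.
At some moment in a run one of nut0, nut1, nut2, nut3 may be knocked a few centimetres aside while the robot is not near it.
It also fails if it takes over 210 s, if anything falls off the work surface, if the arm or the gripper's body presses on something with over 40 N, if the wrist force passes 120 N, or if a joint passes its speed limit or range.

## Working session

There is one attempt and no reset: what is moved stays moved. The work goes in short steps, Python scripts to look and compute and a shell command to move; the robot and the scene stay as the last step left them, time stands still between calls to the robot, and variables do not carry over. Pictures are saved under pics/ and viewed, at most 19 in all, crops included, and the job is handed in when it is done.

```bash
ls; mkdir -p pics; python3 - <<'E'
from bench import env
import cv2,numpy as np
print({k:np.round(v,3).tolist() for k,v in env.get_state().items()},env.pinch_z)
for n in("scene","top"):
    c=env.capture(n); cv2.imwrite(f"pics/{n}0.png",c["color"][:,:,::-1]); print(n,c["camera_matrix"].round(1).tolist(),c["R"].round(3).tolist(),c["t"].round(3).tolist())
    np.savez(f"{n}0.npz",**c)
E
```

```text
pics
{'t': 0.0, 'q': [1.078, 0.049, 0.098, 1.622, -0.0, 1.443], 'joint_vel': [0.001, 0.001, -0.001, -0.002, 0.0, 0.001], 'tau': [0.0, -33.878, 32.002, 0.02, -0.0, 0.0], 'ee_pos': [0.187, 0.49, 0.23], 'eef_rot': [0.181, 0.983, -0.001, -0.0], 'wrist_force': [-0.366, 0.378, 0.91], 'torque': [0.024, -0.045, -0.001], 'grasp_force': 0.0, 'width': 0.085} 0.0187
scene [[362.0, 0.0, 323.0], [0.0, 362.0, 201.8], [0.0, 0.0, 1.0]] [[0.795, 0.607, 0.008], [0.488, -0.633, -0.601], [-0.36, 0.481, -0.799]] [-0.451, -0.229, 1.209]
top [[509.1, 0.0, 321.4], [0.0, 509.1, 207.3], [0.0, 0.0, 1.0]] [[-0.027, -0.999, -0.028], [-0.986, 0.031, -0.161], [0.162, 0.023, -0.987]] [-0.006, 0.599, 1.176]
```

View pics/top0.png

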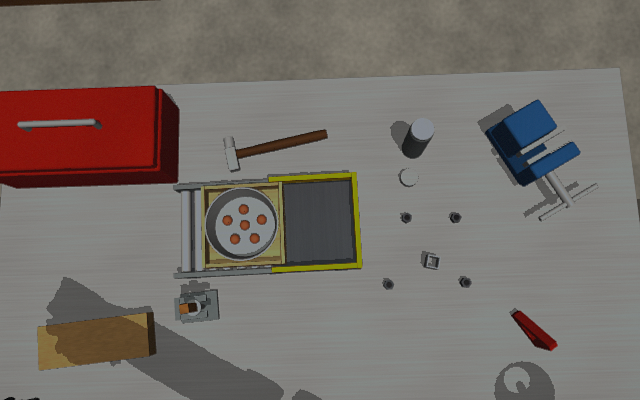

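View pics/scene0.png

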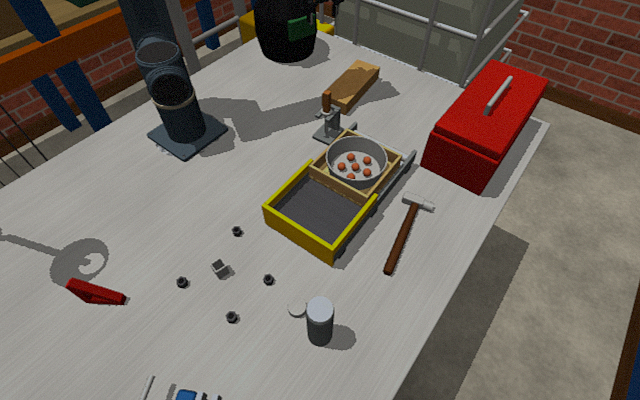

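Top view: the crate is at (244,224) on the rollers, the bay at (318,222), and the stand with the rod at (193,306). There are four nuts at (405,217), (455,217), (388,284) and (465,282), with the tube at (431,261).

```bash
cat > h.py <<'E'
import cv2,numpy as np
from bench import env
def ray(c,px,z):
    K,R,t=c["camera_matrix"],c["R"],c["t"]
    d=R.T@np.linalg.solve(K,[px[0],px[1],1]); o=-R.T@t
    return o+d*(z-o[2])/d[2]
def cloud(c):
    K,R,t=c["camera_matrix"],c["R"],c["t"]; D=c["depth"]
    v,u=np.mgrid[:400,:640]
    p=np.stack([(u-K[0,2])/K[0,0]*D,(v-K[1,2])/K[1,1]*D,D],-1)
    P=(p-t)@R; P[D==0]=np.nan
    return P
def comps(m,amin=20):
    n,l,s,c=cv2.connectedComponentsWithStats(m.astype(np.uint8))
    return [(c[i],s[i],l==i) for i in range(1,n) if s[i,4]>=amin]
def save(c,name,box=None,k=4):
    im=c["color"][:,:,::-1]
    if box: u0,v0,u1,v1=box; im=cv2.resize(im[v0:v1,u0:u1],None,fx=k,fy=k,interpolation=cv2.INTER_CUBIC)
    cv2.imwrite(f"pics/{name}.png",im)
def go(x,y,z,yaw=None):
    """yaw (deg) = direction of tool y in world; prints delta_pos, spin"""
    s=env.get_state(); from scipy.spatial.transform import Rotation as Ro
    R=Ro.from_quat(s["eef_rot"]).as_matrix()
    d=R.T@(np.array([x,y,z])-s["ee_pos"])
    cy=np.degrees(np.arctan2(R[1,1],R[0,1])); sp=0
    if yaw is not None: sp=-((yaw-cy+90)%180-90)
    print("delta",(d/.25).round(3).tolist(),"spin",round(sp/60,3),"tool y yaw",cy.round(2),"q6",s["q"][5].round(2),"pos",s["ee_pos"].round(4))
E
python3 - <<'E'
from h import *
for n in("top","scene"):
    c=dict(np.load(n+"0.npz")); col=c["color"]; P=cloud(c); h=cv2.cvtColor(col,cv2.COLOR_RGB2HSV)
    ok=c["depth"]>0; Z=np.where(ok,P[...,2],-1)
    print(n,"table z",np.nanmedian(Z[ok][abs(Z[ok])<.02]))
    # yellow
    ym=(abs(h[...,0].astype(int)-30)<5)&(h[...,1]>200)&(h[...,2]>90)&(abs(Z-.0895)<.006)
    r=cv2.minAreaRect((P[ym][:,:2]*1000).astype(np.float32)); print("yellow",ym.sum(),r)
    # nuts
    tbl=(P[...,0]>.1)&(P[...,0]<.75)&(P[...,1]<.1)&(P[...,1]>-.4)
    gray=col.max(2)
    for ce,s,m in comps(tbl&(Z>.008)&(Z<.05)):
        top=m&(Z>np.nanmax(Z[m])-.005)
        v,u=np.nonzero(top); print("blob",ce.round(1),s[4],"zmax",Z[m].max().round(3),"top mean",P[top].mean(0).round(4),"ray18",ray(c,(u.mean(),v.mean()),.018).round(4))
    # crate
    wd=(abs(Z-.097)<.005)&(P[...,1]>.05)&(P[...,1]<.5)&(P[...,0]>.3)&(P[...,0]<.65)&(abs(h[...,0].astype(int)-20)<6)&(h[...,1]>60)
    r=cv2.minAreaRect((P[wd][:,:2]*1000).astype(np.float32)); print("crate",wd.sum(),r)
    # stand/rod
    sm=(P[...,1]>.2)&(P[...,1]<.5)&(P[...,0]>.2)&(P[...,0]<.45)
    for a,b in((.092,.106),(.106,.116),(.165,.185)):
        m=sm&(Z>a)&(Z<b)
        if m.sum()>3: print("stand",a,m.sum(),P[m].mean(0).round(4),cv2.minAreaRect((P[m][:,:2]*1000).astype(np.float32)))
    save(c,n+"_stand",(165,275,235,335) if n=="top" else (300,80,370,150),7)
    bm=(h[...,1]>120)&((h[...,0]<13))&(Z>.05)&(Z<.1)&(P[...,1]<.45)&(P[...,1]>.05)
    print("beads",[P[m].mean(0).round(3).tolist() for _,_,m in comps(bm,6)])
E
```

```text
top table z 0.0005120988847867232
yellow 1165 ((559.9375, -6.9442901611328125), (223.36659240722656, 204.59141540527344), 1.310163140296936)
blob [410.1 153.4] 104 zmax 0.049 top mean [ 0.7296 -0.2435  0.0469] ray18 [ 0.7375 -0.2481  0.018 ]
blob [408.7 177.1] 252 zmax 0.027 top mean [ 0.6724 -0.2419  0.0236] ray18 [ 0.6736 -0.2428  0.018 ]
blob [319.  223.6] 5465 zmax 0.05 top mean [ 0.5608 -0.0167  0.0469] ray18 [ 0.5642 -0.0159  0.018 ]
blob [406.4 217.4] 80 zmax 0.024 top mean [ 0.5727 -0.2293  0.0203] ray18 [ 0.573  -0.2296  0.018 ]
blob [455.5 217.4] 86 zmax 0.024 top mean [ 0.5696 -0.3493  0.0206] ray18 [ 0.57   -0.3499  0.018 ]
blob [432.1 261.6] 135 zmax 0.046 top mean [ 0.4625 -0.2793  0.043 ] ray18 [ 0.4638 -0.284   0.018 ]
blob [465.7 282.3] 89 zmax 0.026 top mean [ 0.4113 -0.3598  0.0221] ray18 [ 0.4113 -0.3608  0.018 ]
blob [388.5 284.6] 77 zmax 0.024 top mean [ 0.4106 -0.1786  0.0209] ray18 [ 0.4106 -0.1789  0.018 ]
crate 415 ((556.7813720703125, 159.87435913085938), (189.47268676757812, 190.9484100341797), 1.477616548538208)
stand 0.092 445 [0.3717 0.2784 0.1007] ((37
[... 1597 characters left out ...]
5.00616455078125, 184.7249755859375), (245.34085083007812, 289.61474609375), 89.99352264404297)
stand 0.092 171 [0.3796 0.2743 0.0998] ((372.3479309082031, 277.8034973144531), (51.32723617553711, 73.46587371826172), 4.979189872741699)
stand 0.106 41 [0.3754 0.264  0.1091] ((375.7886962890625, 266.088623046875), (35.52587890625, 26.252328872680664), 49.784149169921875)
stand 0.165 54 [0.3735 0.2673 0.1735] ((372.5912780761719, 268.88665771484375), (20.300291061401367, 20.251750946044922), 7.347215175628662)
beads [[-0.829, 0.131, 0.052], [0.784, 0.341, 0.075], [0.53, 0.178, 0.077], [0.574, 0.197, 0.077], [0.53, 0.132, 0.078], [0.562, 0.155, 0.078], [0.599, 0.158, 0.077], [0.573, 0.118, 0.08]]
```

View pics/top_stand.png

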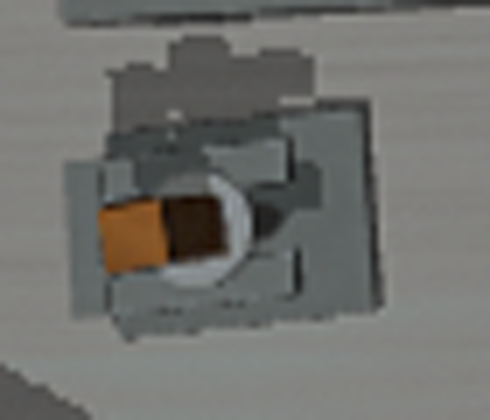

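The stand's slot opens toward world −y and the rod is at about (0.372, 0.269). Home is near (0.561, −0.004) and the crate is at (0.557, 0.160). First I'll push the crate.

```bash
python3 -c "
from h import *
go(.554,.295,.23,1.5)"
```

```text
delta [-1.649, -0.205, 0.001] spin 1.127 tool y yaw 69.1 q6 1.44 pos [0.187  0.49   0.2303]
```

```bash
python3 -m pendant '[{"grip":0.5,"delta_pos":[-0.16,-0.02,0],"spin":0},{"grip":0.5,"delta_pos":[-0.32,-0.04,0],"spin":0},{"grip":0.5,"delta_pos":[-0.48,-0.06,0],"spin":0},{"grip":0.5,"delta_pos":[-0.64,-0.08,0],"spin":0},{"grip":0.5,"delta_pos":[-0.8,-0.1,0],"spin":0}]' >/dev/null
python3 -m pendant '[{"grip":0.5,"delta_pos":[-0.16,-0.02,0],"spin":0.1},{"grip":0.5,"delta_pos":[-0.32,-0.04,0],"spin":0.2},{"grip":0.5,"delta_pos":[-0.48,-0.06,0],"spin":0.3},{"grip":0.5,"delta_pos":[-0.64,-0.08,0],"spin":0.4},{"grip":0.5,"delta_pos":[-0.85,-0.105,0],"spin":0.56}]'
python3 -m pendant '[{"grip":0.5,"delta_pos":[0,0,0],"spin":0.57}, {"grip":0.5,"delta_pos":[0,0,0],"spin":0.57},{"grip":0.5,"delta_pos":[0,0,0],"spin":0.57},{"grip":0.5,"delta_pos":[0,0,0],"spin":0.57},{"grip":0.5,"delta_pos":[0,0,0],"spin":0.57}]'
python3 -c "
from h import *
go(.554,.295,.07,1.5)"
```

```text
t: 0.93
ee_pos: [0.5456, 0.2993, 0.2306]
eef_rot: [0.441, 0.897, -0.0, -0.0]
wrist_force: [0.2, 0.7, 0.1]
width: 0.0431
grasp_force: 0.0
t: 1.35
ee_pos: [0.5444, 0.3003, 0.2303]
eef_rot: [0.686, 0.728, -0.001, -0.0]
wrist_force: [0.6, -0.6, -0.1]
width: 0.0422
grasp_force: 0.0
delta [-0.023, 0.038, 0.641] spin 0.031 tool y yaw 3.38 q6 1.91 pos [0.5444 0.3003 0.2303]
```

```bash
python3 -m pendant '[{"grip":0.5,"delta_pos":[-0.023,0.038,0.15],"spin":0.031},{"grip":0.5,"delta_pos":[-0.023,0.038,0.3],"spin":0.031},{"grip":0.5,"delta_pos":[-0.023,0.038,0.45],"spin":0.031},{"grip":0.5,"delta_pos":[-0.023,0.038,0.6],"spin":0.031},{"grip":0.5,"delta_pos":[-0.023,0.038,0.64],"spin":0.031}]'
python3 -m pendant '[{"grip":0.5,"delta_pos":[-0.03,0,0],"spin":0},{"grip":0.5,"delta_pos":[-0.06,0,0],"spin":0},{"grip":0.5,"delta_pos":[-0.09,0,0],"spin":0},{"grip":0.5,"delta_pos":[-0.12,0,0],"spin":0},{"grip":0.5,"delta_pos":[-0.15,0,0],"spin":0}]'
python3 -m pendant '[{"grip":0.5,"delta_pos":[-0.03,0,0],"spin":0},{"grip":0.5,"delta_pos":[-0.06,0,0],"spin":0},{"grip":0.5,"delta_pos":[-0.09,0,0],"spin":0},{"grip":0.5,"delta_pos":[-0.12,0,0],"spin":0},{"grip":0.5,"delta_pos":[-0.15,0,0],"spin":0}]'
python3 -c "
from h import *
go(.554,.295,.07,1.5)
c=env.capture('top'); save(c,'push1',(150,150,390,290),3)"
```

```text
t: 1.77
ee_pos: [0.5488, 0.2932, 0.0624]
eef_rot: [0.695, 0.719, -0.007, -0.003]
wrist_force: [-2.5, -0.5, -1.7]
width: 0.0429
grasp_force: 0.0
t: 2.18
ee_pos: [0.558, 0.2587, 0.0752]
eef_rot: [0.696, 0.719, 0.004, 0.001]
wrist_force: [0.2, 3.4, 1.7]
width: 0.0431
grasp_force: 1.3
t: 2.6
ee_pos: [0.5567, 0.2195, 0.0712]
eef_rot: [0.695, 0.719, -0.0, 0.0]
wrist_force: [0.4, 1.3, 1.6]
width: 0.0428
grasp_force: 0.6
delta [0.302, -0.001, 0.005] spin 0.006 tool y yaw 1.87 q6 1.8 pos [0.5567 0.2195 0.0712]
```

View pics/push1.png

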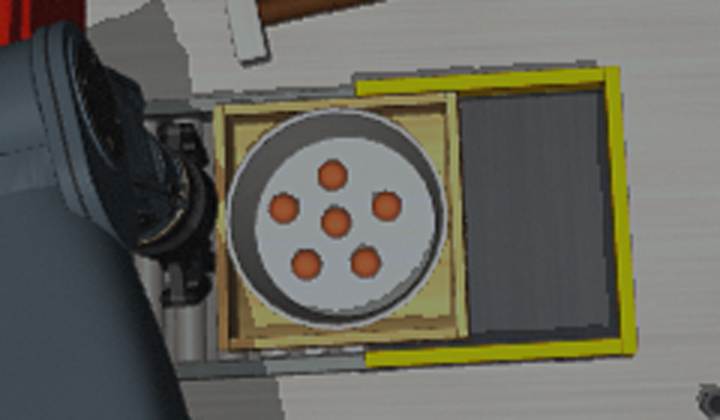

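The crate is sliding straight between the rails, its right wall now at (460,215) in the crop. I'll keep pushing.

```bash
python3 -m pendant '[{"grip":0.5,"delta_pos":[-0.035,0,0],"spin":0},{"grip":0.5,"delta_pos":[-0.07,0,0],"spin":0},{"grip":0.5,"delta_pos":[-0.105,0,0],"spin":0},{"grip":0.5,"delta_pos":[-0.14,0,0],"spin":0},{"grip":0.5,"delta_pos":[-0.175,0,0],"spin":0}]'|tail -5|head -3
python3 -m pendant '[{"grip":0.5,"delta_pos":[-0.035,0,0],"spin":0},{"grip":0.5,"delta_pos":[-0.07,0,0],"spin":0},{"grip":0.5,"delta_pos":[-0.105,0,0],"spin":0},{"grip":0.5,"delta_pos":[-0.14,0,0],"spin":0},{"grip":0.5,"delta_pos":[-0.175,0,0],"spin":0}]'|tail -5|head -3
python3 -m pendant '[{"grip":0.5,"delta_pos":[-0.015,0,0],"spin":0},{"grip":0.5,"delta_pos":[-0.03,0,0],"spin":0},{"grip":0.5,"delta_pos":[-0.045,0,0],"spin":0},{"grip":0.5,"delta_pos":[-0.06,0,0],"spin":0},{"grip":0.5,"delta_pos":[-0.07,0,0],"spin":0}]'
python3 -c "
from h import *
go(.554,.295,.07,1.5)"
```

```text
ee_pos: [0.5575, 0.1762, 0.0705]
eef_rot: [0.695, 0.719, -0.0, -0.001]
wrist_force: [0.4, 2.3, -3.1]
ee_pos: [0.5593, 0.1323, 0.0712]
eef_rot: [0.695, 0.719, -0.0, -0.0]
wrist_force: [-0.8, 3.6, -2.1]
t: 3.9
ee_pos: [0.5606, 0.1149, 0.0715]
eef_rot: [0.695, 0.719, -0.0, 0.001]
wrist_force: [-0.5, 3.7, -2.3]
width: 0.043
grasp_force: 1.8
delta [0.721, -0.003, 0.005] spin 0.006 tool y yaw 1.87 q6 1.62 pos [0.5606 0.1149 0.0715]
```

```bash
for i in 1 ; do python3 -m pendant '[{"grip":0.5,"delta_pos":[-0.01,0,0],"spin":0},{"grip":0.5,"delta_pos":[-0.02,0,0],"spin":0},{"grip":0.5,"delta_pos":[-0.03,0,0],"spin":0}]'|sed -n 2,4p; done
python3 -m pendant '[{"grip":0.5,"delta_pos":[-0.008,0,0],"spin":0},{"grip":0.5,"delta_pos":[-0.016,0,0],"spin":0}]'|sed -n 2,4p
python3 -m pendant '[{"grip":0.5,"delta_pos":[-0.008,0,0],"spin":0},{"grip":0.5,"delta_pos":[-0.008,0,0],"spin":0}]'|sed -n 2,4p
```

```text
ee_pos: [0.5607, 0.1084, 0.0715]
eef_rot: [0.695, 0.719, 0.001, -0.0]
wrist_force: [-0.7, 4.4, -2.2]
ee_pos: [0.5608, 0.1043, 0.0715]
eef_rot: [0.695, 0.719, 0.0, 0.0]
wrist_force: [-0.3, 5.1, -2.3]
ee_pos: [0.5614, 0.1038, 0.0716]
eef_rot: [0.695, 0.719, 0.002, -0.001]
wrist_force: [1.2, 8.0, -2.8]
```

```bash
python3 -m pendant '[{"grip":0.5,"delta_pos":[-0.006,0,0],"spin":0},{"grip":0.5,"delta_pos":[-0.012,0,0],"spin":0},{"grip":0.5,"delta_pos":[-0.012,0,0],"spin":0}]'|sed -n 2,4p
python3 -m pendant '[{"grip":0.5,"delta_pos":[-0.006,0,0],"spin":0},{"grip":0.5,"delta_pos":[-0.012,0,0],"spin":0},{"grip":0.5,"delta_pos":[-0.012,0,0],"spin":0}]'|sed -n 2,4p
python3 - <<'E'
from h import *
c=env.capture('top'); save(c,'push2',(230,150,390,290),4)
E
```

```text
ee_pos: [0.5624, 0.1035, 0.0719]
eef_rot: [0.695, 0.719, 0.005, -0.002]
wrist_force: [3.1, 14.6, -3.3]
ee_pos: [0.5625, 0.1035, 0.072]
eef_rot: [0.694, 0.719, 0.007, -0.004]
wrist_force: [3.7, 20.3, -3.5]
```

View pics/push2.png

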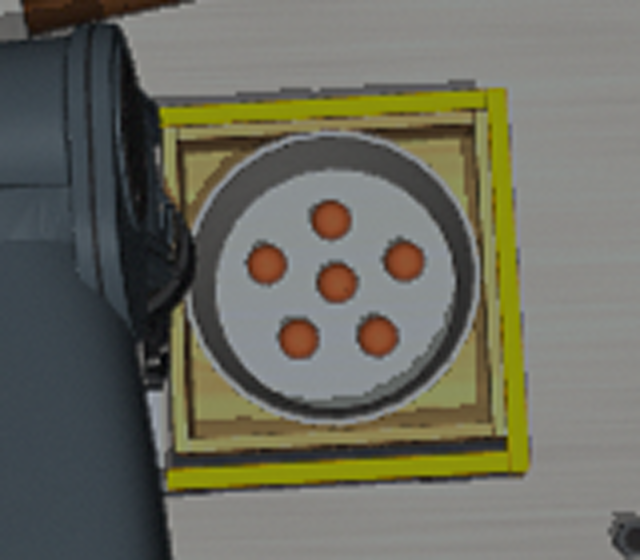

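The crate is home: its right wall is against the end stop at about (500,280) in the crop, and all six beads are inside. I'll retreat and re-measure the nuts.

```bash
python3 -m pendant '[{"grip":0.5,"delta_pos":[0.08,0,0],"spin":0},{"grip":0.5,"delta_pos":[0.16,0,0],"spin":0},{"grip":0.5,"delta_pos":[0.16,0,-0.16],"spin":0},{"grip":0.5,"delta_pos":[0.16,0,-0.32],"spin":0},{"grip":0.5,"delta_pos":[0.16,0,-0.5],"spin":0}]'|sed -n 2,4p
python3 -m pendant '[{"grip":0.5,"delta_pos":[0,0,-0.1],"spin":0},{"grip":0.5,"delta_pos":[0,0,-0.2],"spin":0},{"grip":0.5,"delta_pos":[0,0,-0.2],"spin":0}]'|sed -n 2,4p
cat >> h.py <<'E'
def nuts(name="top",view=None):
    c=env.capture(name); P=cloud(c); Z=np.where(c["depth"]>0,P[...,2],-1); out=[]
    tbl=(P[...,0]>.15)&(P[...,0]<.75)&(P[...,1]<-.12)&(P[...,1]>-.5)
    for ce,s,m in comps(tbl&(Z>.008)&(Z<.03),40):
        if s[4]>140 or (m&(Z>.012)).sum()<20: continue
        top=m&(Z>Z[m].max()-.006); v,u=np.nonzero(top)
        out.append(ray(c,(u.mean(),v.mean()),.018)[:2]); print(name,"nut px",ce.round(1),s[4],"xy",out[-1].round(4))
    if view: save(c,*view)
    return out
def pan(name="top"):
    c=env.capture(name); P=cloud(c); Z=np.where(c["depth"]>0,P[...,2],-1)
    m=(abs(Z-.095)<.004)&(abs(P[...,0]-.56)<.11)&(abs(P[...,1])<.115)
    h=cv2.cvtColor(c["color"],cv2.COLOR_RGB2HSV)
    wd=m&(abs(h[...,0].astype(int)-21)<5)&(h[...,1]>40)&(h[...,1]<190)
    ri=(abs(Z-.108)<.005)&(abs(P[...,0]-.56)<.12)&(abs(P[...,1])<.12)&(h[...,1]<40)
    hull=cv2.convexHull((P[ri][:,:2]*1000).astype(np.float32))
    print(name,"crate",cv2.minAreaRect((P[wd][:,:2]*1000).astype(np.float32)),"rim",cv2.minEnclosingCircle(hull),cv2.fitEllipse(hull))
    bm=(h[...,1]>120)&(h[...,0]<13)&(Z>.05)&(Z<.11)&(abs(P[...,1])<.12)
    print("beads",[P[k].mean(0)[:2].round(3).tolist() for _,_,k in comps(bm,8)])
    return c
E
python3 - <<'E'
from h import *
nuts("top",("nuts1",(370,200,490,300),5)); nuts("scene"); pan("top"); pan("scene")
go(.572,-.229,.24,1.5)
E
```

```text
ee_pos: [0.5585, 0.1345, 0.1931]
eef_rot: [0.695, 0.719, -0.003, 0.001]
wrist_force: [1.4, 0.4, 0.5]
ee_pos: [0.5627, 0.1346, 0.2509]
eef_rot: [0.696, 0.718, 0.004, 0.006]
wrist_force: [1.1, 0.3, 0.6]
top nut px [409.4 154.3] 53 xy [ 0.7304 -0.2481]
top nut px [406.4 217.4] 80 xy [ 0.5726 -0.2301]
top nut px [455.7 217.4] 83 xy [ 0.5691 -0.3507]
top nut px [465.8 282.2] 85 xy [ 0.412  -0.3624]
top nut px [388.6 284.6] 76 xy [ 0.4101 -0.1785]
top nut px [520.1 321.1] 107 xy [ 0.3264 -0.482 ]
scene nut px [235.8 230. ] 69 xy [ 0.411  -0.1773]
scene nut px [217.6 264.3] 46 xy [ 0.4462 -0.2758]
scene nut px [221.6 272.7] 62 xy [ 0.4701 -0.2864]
scene nut px [267.6 278.4] 85 xy [ 0.5723 -0.229 ]
scene nut px [180.8 281.3] 93 xy [ 0.4112 -0.3623]
scene nut px [117.  298.6] 111 xy [ 0.3248 -0.4812]
scene nut px [230.5 316. ] 100 xy [ 0.5683 -0.3484]
top crate ((563.662841796875, -8.968231201171875), (191.59207153320312, 201.4234619140625), 1.0153590440750122) rim ((562.7141723632812, -3.3215012550354004), 84.94351196289062) ((563.0294799804688, -3.308706283569336), (168.15147399902344, 168.6535186767578), 140.76815795898438)
beads [[0.601, -0.003], [0.575, 0.036], [0.575, -0.045], [0.563, -0.005], [0.531, -0.028], [0.531, 0.018]]
scene crate ((563.0870971679688, -2.2792587280273438), (190.7746124267578, 192.11354064941406), 1.2059481143951416) rim ((562.8299560546875, -2.1694133281707764), 85.49423217773438) ((563.43359375, -2.542433738708496), (167.5760498046875, 169.71861267089844), 20.95598030090332)
beads [[-0.803, -0.005], [0.535, 0.016], [0.58, 0.034], [0.536, -0.03], [0.568, -0.007], [0.605, -0.005], [0.579, -0.047]]
delta [-1.457, 0.004, 0.01] spin 0.006 tool y yaw 1.84 q6 1.66 pos [0.5593 0.1351 0.2419]
```

View pics/nuts1.png

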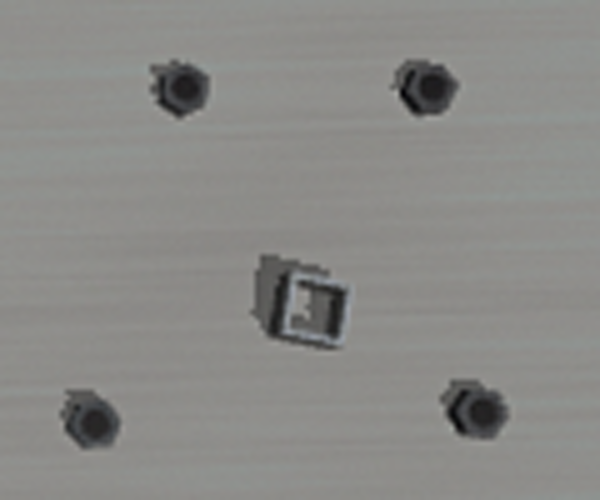

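Nuts are at (0.572,−0.229), (0.569,−0.350), (0.4115,−0.362) and (0.4105,−0.178); the pan centre is (0.563,−0.003). I judge the left two nuts (A and D) to have corners along world x, so I'll turn the grip by 30° for them.

```bash
python3 -m pendant '[{"grip":0.5,"delta_pos":[-0.14,0,0],"spin":0},{"grip":0.5,"delta_pos":[-0.28,0,0],"spin":0},{"grip":0.5,"delta_pos":[-0.42,0,0],"spin":0},{"grip":0.5,"delta_pos":[-0.56,0,0],"spin":0},{"grip":0.5,"delta_pos":[-0.73,0,0],"spin":0}]'|sed -n 2,2p
python3 -m pendant '[{"grip":0.5,"delta_pos":[-0.14,0,0],"spin":0.1},{"grip":0.5,"delta_pos":[-0.28,0,0],"spin":0.2},{"grip":0.5,"delta_pos":[-0.42,0,0],"spin":0.3},{"grip":0.5,"delta_pos":[-0.56,0,0],"spin":0.4},{"grip":0.5,"delta_pos":[-0.72,0,0],"spin":0.5}]'|sed -n 2,2p
python3 -m pendant '[{"grip":0.5,"delta_pos":[0,0,0],"spin":0},{"grip":0.5,"delta_pos":[0,0,0],"spin":0}]'|sed -n 2,2p
python3 -c "
from h import *
nuts('scene');go(.5725,-.2295,.04,-29)"
```

```text
ee_pos: [0.5642, -0.0464, 0.2406]
ee_pos: [0.57, -0.2265, 0.2407]
ee_pos: [0.5698, -0.2277, 0.2398]
scene nut px [235.9 230.1] 71 xy [ 0.4111 -0.1774]
scene nut px [217.3 264.4] 46 xy [ 0.4457 -0.2769]
scene nut px [222.3 272.5] 59 xy [ 0.4715 -0.2836]
scene nut px [267.7 278.4] 85 xy [ 0.5728 -0.229 ]
scene nut px [180.9 281.2] 93 xy [ 0.4115 -0.3621]
scene nut px [117.  298.8] 112 xy [ 0.3256 -0.4809]
scene nut px [230.5 316. ] 100 xy [ 0.5685 -0.3488]
delta [-0.007, 0.019, 0.802] spin 0.013 tool y yaw -28.2 q6 1.58 pos [ 0.5701 -0.226   0.2405]
```

```bash
python3 -m pendant '[{"grip":0.5,"delta_pos":[-0.007,0.015,0.16],"spin":0.013},{"grip":0.5,"delta_pos":[-0.007,0.015,0.32],"spin":0.013},{"grip":0.5,"delta_pos":[-0.007,0.015,0.48],"spin":0.013},{"grip":0.5,"delta_pos":[-0.007,0.015,0.64],"spin":0.013},{"grip":0.5,"delta_pos":[-0.007,0.015,0.78],"spin":0.013}]'|sed -n 2,2p
python3 -m pendant '[{"grip":0.5,"delta_pos":[0,0,0],"spin":0},{"grip":0.5,"delta_pos":[0,0,0],"spin":0}]'|sed -n 2,2p
python3 -c "
from h import *
go(.5725,-.2295,.003,-29)"
```

```text
ee_pos: [0.5724, -0.2261, 0.0446]
ee_pos: [0.5709, -0.2257, 0.0447]
delta [-0.01, 0.014, 0.167] spin 0.004 tool y yaw -28.77 q6 1.59 pos [ 0.5709 -0.2257  0.0447]
```

```bash
python3 -m pendant '[{"grip":0.5,"delta_pos":[-0.01,0.014,0.05],"spin":0},{"grip":0.5,"delta_pos":[-0.01,0.014,0.1],"spin":0},{"grip":0.5,"delta_pos":[-0.01,0.014,0.15],"spin":0},{"grip":0.5,"delta_pos":[-0.01,0.014,0.165],"spin":0},{"grip":0.5,"delta_pos":[-0.01,0.014,0.165],"spin":0}]'|sed -n 2,4p
python3 -m pendant '[{"grip":0.9,"delta_pos":[0,0,0],"spin":0},{"grip":0.9,"delta_pos":[0,0,0],"spin":0},{"grip":0.9,"delta_pos":[0,0,0],"spin":0},{"grip":0.9,"delta_pos":[0,0,0],"spin":0},{"grip":0.9,"delta_pos":[0,0,0],"spin":0}]' 40
python3 -m pendant '[{"grip":0.9,"delta_pos":[0,0,-0.03],"spin":0},{"grip":0.9,"delta_pos":[0,0,-0.15],"spin":0},{"grip":0.9,"delta_pos":[0,0,-0.3],"spin":0},{"grip":0.9,"delta_pos":[0,0,-0.45],"spin":0},{"grip":0.9,"delta_pos":[0,0,-0.6],"spin":0}]'
python3 -c "
from h import *
nuts();go(.563,.020,.16,-29)"
```

```text
ee_pos: [0.5748, -0.2322, 0.0053]
eef_rot: [0.861, 0.508, -0.001, -0.001]
wrist_force: [-0.1, 0.2, -1.0]
t: 8.37
ee_pos: [0.5762, -0.2329, 0.0075]
eef_rot: [0.861, 0.508, 0.0, 0.001]
wrist_force: [0.7, -1.0, 0.7]
width: 0.0211
grasp_force: 39.3
t: 8.78
ee_pos: [0.5752, -0.2323, 0.1585]
eef_rot: [0.861, 0.508, -0.0, -0.0]
wrist_force: [0.4, 0.5, -0.1]
width: 0.0205
grasp_force: 39.2
top nut px [409.6 154.3] 48 xy [ 0.7308 -0.2507]
top nut px [510.5 166.2] 75 xy [ 0.6966 -0.495 ]
top nut px [465.7 282.3] 88 xy [ 0.4118 -0.3633]
top nut px [520.  320.9] 98 xy [ 0.3291 -0.4823]
delta [0.86, -0.549, 0.028] spin 0.002 tool y yaw -28.9 q6 1.58 pos [ 0.5792 -0.2344  0.1689]
```

```bash
python3 -c "
from h import *
go(.552,-.038,.16,-29)"
```

```text
delta [0.635, -0.475, 0.029] spin 0.002 tool y yaw -28.9 q6 1.58 pos [ 0.5792 -0.2344  0.1689]
```

```bash
python3 -m pendant '[{"grip":0.9,"delta_pos":[0.12,-0.09,0],"spin":0},{"grip":0.9,"delta_pos":[0.24,-0.18,0],"spin":0},{"grip":0.9,"delta_pos":[0.36,-0.27,0],"spin":0},{"grip":0.9,"delta_pos":[0.48,-0.36,0],"spin":0},{"grip":0.9,"delta_pos":[0.6,-0.45,0],"spin":0}]'|sed -n 2,2p
python3 -m pendant '[{"grip":0.9,"delta_pos":[0.01,-0.01,0],"spin":0},{"grip":0.9,"delta_pos":[0.01,-0.01,0],"spin":0},{"grip":0.9,"delta_pos":[0.01,-0.01,0],"spin":0}]'|sed -n 2,2p
python3 -c "
from h import *
go(.552,-.038,.088,-29)"
```

```text
ee_pos: [0.5493, -0.0454, 0.1572]
ee_pos: [0.549, -0.0436, 0.1571]
delta [0.026, -0.0, 0.276] spin 0.003 tool y yaw -28.85 q6 1.87 pos [ 0.549  -0.0436  0.1571]
```

Lower, release a little, rise, then go toward nut D at (0.4105,−0.178).

```bash
python3 -m pendant '[{"grip":0.9,"delta_pos":[0.026,0,0.09],"spin":0},{"grip":0.9,"delta_pos":[0.026,0,0.18],"spin":0},{"grip":0.9,"delta_pos":[0.026,0,0.275],"spin":0},{"grip":0.9,"delta_pos":[0.026,0,0.275],"spin":0},{"grip":0.9,"delta_pos":[0.026,0,0.275],"spin":0}]'|sed -n 2,4p
python3 -m pendant '[{"grip":0.6,"delta_pos":[0,0,0],"spin":0},{"grip":0.6,"delta_pos":[0,0,0],"spin":0},{"grip":0.6,"delta_pos":[0,0,0],"spin":0},{"grip":0.6,"delta_pos":[0,0,0],"spin":0}]'
python3 -m pendant '[{"grip":0.6,"delta_pos":[0,0,-0.1],"spin":0},{"grip":0.6,"delta_pos":[0,0,-0.22],"spin":0},{"grip":0.6,"delta_pos":[0,0,-0.36],"spin":0},{"grip":0.5,"delta_pos":[0,0,-0.36],"spin":0},{"grip":0.5,"delta_pos":[0,0,-0.36],"spin":0}]'|sed -n 2,4p
python3 -c "
from h import *
nuts('scene');go(.4108,-.178,.17,-29)"
```

```text
ee_pos: [0.5507, -0.0391, 0.0866]
eef_rot: [0.862, 0.507, -0.001, -0.001]
wrist_force: [1.1, -0.1, -0.5]
t: 10.25
ee_pos: [0.553, -0.0382, 0.0897]
eef_rot: [0.861, 0.508, 0.001, 0.001]
wrist_force: [0.2, 0.8, -0.5]
width: 0.0341
grasp_force: 0.0
ee_pos: [0.5544, -0.0382, 0.1824]
eef_rot: [0.861, 0.508, 0.003, 0.003]
wrist_force: [0.1, 0.3, 0.4]
scene nut px [235.7 230. ] 68 xy [ 0.4099 -0.1776]
scene nut px [217.4 264.4] 47 xy [ 0.4455 -0.2771]
scene nut px [221.7 272.6] 62 xy [ 0.47   -0.2865]
scene nut px [168.6 276.8] 91 xy [ 0.3784 -0.372 ]
scene nut px [117.1 298.5] 106 xy [ 0.3258 -0.4794]
scene nut px [230.5 316. ] 99 xy [ 0.5685 -0.349 ]
delta [-0.765, -0.228, 0.038] spin 0.002 tool y yaw -28.89 q6 1.89 pos [ 0.5531 -0.038   0.18  ]
```

Nut C was knocked to (0.378,−0.372), so I'll grasp it there when its turn comes. Next is D.

```bash
python3 -m pendant '[{"grip":0.5,"delta_pos":[-0.15,-0.045,0],"spin":0},{"grip":0.5,"delta_pos":[-0.3,-0.09,0],"spin":0},{"grip":0.5,"delta_pos":[-0.45,-0.135,0],"spin":0},{"grip":0.5,"delta_pos":[-0.6,-0.18,0],"spin":0},{"grip":0.5,"delta_pos":[-0.75,-0.225,0.05],"spin":0}]'|sed -n 2,2p
python3 -m pendant '[{"grip":0.5,"delta_pos":[-0.015,0,0.12],"spin":0},{"grip":0.5,"delta_pos":[-0.015,0,0.25],"spin":0},{"grip":0.5,"delta_pos":[-0.015,0,0.38],"spin":0},{"grip":0.5,"delta_pos":[-0.015,0,0.45],"spin":0},{"grip":0.5,"delta_pos":[-0.015,0,0.45],"spin":0}]'|sed -n 2,2p
python3 -c "
from h import *
go(.4108,-.178,.004,-29)"
```

```text
ee_pos: [0.4113, -0.1758, 0.1662]
ee_pos: [0.4051, -0.1751, 0.0464]
delta [0.001, 0.028, 0.169] spin 0.001 tool y yaw -28.94 q6 1.52 pos [ 0.4051 -0.1751  0.0464]
```

```bash
python3 -m pendant '[{"grip":0.5,"delta_pos":[0,0.015,0.05],"spin":0},{"grip":0.5,"delta_pos":[0,0.015,0.1],"spin":0},{"grip":0.5,"delta_pos":[0,0.015,0.15],"spin":0},{"grip":0.5,"delta_pos":[0,0.015,0.175],"spin":0},{"grip":0.5,"delta_pos":[0,0.015,0.175],"spin":0}]'|sed -n 2,4p
python3 -m pendant '[{"grip":0.9,"delta_pos":[0,0,0],"spin":0},{"grip":0.9,"delta_pos":[0,0,0],"spin":0},{"grip":0.9,"delta_pos":[0,0,0],"spin":0},{"grip":0.9,"delta_pos":[0,0,0],"spin":0},{"grip":0.9,"delta_pos":[0,0,0],"spin":0}]' 40
python3 -m pendant '[{"grip":0.9,"delta_pos":[0,0,-0.05],"spin":0},{"grip":0.9,"delta_pos":[0,0,-0.2],"spin":0},{"grip":0.9,"delta_pos":[0,0,-0.35],"spin":0},{"grip":0.9,"delta_pos":[0,0,-0.5],"spin":0},{"grip":0.9,"delta_pos":[0,0,-0.65],"spin":0}]'
python3 -m pendant '[{"grip":0.9,"delta_pos":[0,0,0],"spin":0},{"grip":0.9,"delta_pos":[0,0,0],"spin":0}]'|sed -n 2,2p
python3 -c "
from h import *
go(.552,.032,.16,-29)"
```

```text
ee_pos: [0.4125, -0.1791, 0.0081]
eef_rot: [0.861, 0.508, -0.001, -0.001]
wrist_force: [-0.8, 1.1, -0.3]
t: 12.38
ee_pos: [0.4143, -0.1803, 0.0103]
eef_rot: [0.861, 0.508, 0.001, 0.001]
wrist_force: [1.0, 0.7, 3.3]
width: 0.0219
grasp_force: 39.4
t: 12.8
ee_pos: [0.413, -0.1796, 0.1733]
eef_rot: [0.861, 0.508, -0.0, -0.0]
wrist_force: [0.3, -1.0, -0.7]
width: 0.0218
grasp_force: 39.3
ee_pos: [0.4155, -0.1811, 0.1752]
delta [1.01, 0.066, 0.061] spin 0.002 tool y yaw -28.9 q6 1.52 pos [ 0.4155 -0.1811  0.1752]
```

```bash
python3 -m pendant '[{"grip":0.9,"delta_pos":[0.15,0.01,0],"spin":0},{"grip":0.9,"delta_pos":[0.3,0.02,0],"spin":0},{"grip":0.9,"delta_pos":[0.45,0.03,0],"spin":0},{"grip":0.9,"delta_pos":[0.6,0.04,0],"spin":0},{"grip":0.9,"delta_pos":[0.75,0.05,0],"spin":0}]'|sed -n 2,2p
python3 -m pendant '[{"grip":0.9,"delta_pos":[0.13,0.01,0],"spin":0},{"grip":0.9,"delta_pos":[0.26,0.015,0],"spin":0},{"grip":0.9,"delta_pos":[0.26,0.015,0],"spin":0},{"grip":0.9,"delta_pos":[0.26,0.015,0],"spin":0}]'|sed -n 2,2p
python3 -c "
from h import *
go(.552,.032,.088,-29)"
```

```text
ee_pos: [0.5145, -0.0201, 0.1694]
ee_pos: [0.5489, 0.0349, 0.169]
delta [-0.003, 0.018, 0.324] spin 0.005 tool y yaw -28.72 q6 2.01 pos [0.5489 0.0349 0.169 ]
```

```bash
python3 -m pendant '[{"grip":0.9,"delta_pos":[0,0.01,0.1],"spin":0},{"grip":0.9,"delta_pos":[0,0.01,0.2],"spin":0},{"grip":0.9,"delta_pos":[0,0.01,0.32],"spin":0},{"grip":0.9,"delta_pos":[0,0.01,0.32],"spin":0},{"grip":0.9,"delta_pos":[0,0.01,0.32],"spin":0}]'|sed -n 2,4p
python3 -m pendant '[{"grip":0.6,"delta_pos":[0,0,0],"spin":0},{"grip":0.6,"delta_pos":[0,0,0],"spin":0},{"grip":0.6,"delta_pos":[0,0,0],"spin":0},{"grip":0.6,"delta_pos":[0,0,0],"spin":0}]'|sed -n 4,6p
python3 -m pendant '[{"grip":0.6,"delta_pos":[0,0,-0.1],"spin":0},{"grip":0.6,"delta_pos":[0,0,-0.22],"spin":0},{"grip":0.6,"delta_pos":[0,0,-0.38],"spin":0},{"grip":0.5,"delta_pos":[0,0,-0.38],"spin":0},{"grip":0.5,"delta_pos":[0,0,-0.38],"spin":0}]'|sed -n 2,4p
python3 -m pendant '[{"grip":0.5,"delta_pos":[-0.14,-0.07,0],"spin":0},{"grip":0.5,"delta_pos":[-0.28,-0.14,0],"spin":0},{"grip":0.5,"delta_pos":[-0.42,-0.21,0],"spin":0},{"grip":0.5,"delta_pos":[-0.56,-0.28,0],"spin":0},{"grip":0.5,"delta_pos":[-0.7,-0.35,0],"spin":0}]'|sed -n 2,2p
python3 -m pendant '[{"grip":0.5,"delta_pos":[0,0,0],"spin":0},{"grip":0.5,"delta_pos":[0,0,0],"spin":0}]'|sed -n 2,2p
python3 - <<'E'
from h import *
nuts('scene');c=env.capture('scene');save(c,'pan1',(230,110,430,270),4)
c=env.capture('top');save(c,'nutC',(440,190,500,310),5)
go(.569,-.3495,.17,1)
go(.378,-.372,.17,1)
E
```

```text
ee_pos: [0.5492, 0.0312, 0.0895]
eef_rot: [0.862, 0.508, -0.003, -0.001]
wrist_force: [-0.2, -0.6, -0.2]
wrist_force: [-0.1, 0.2, -1.2]
width: 0.034
grasp_force: 0.0
ee_pos: [0.5546, 0.032, 0.1916]
eef_rot: [0.861, 0.508, 0.004, 0.003]
wrist_force: [-0.4, 0.2, -0.5]
ee_pos: [0.3887, -0.0791, 0.1854]
ee_pos: [0.3892, -0.0795, 0.1858]
scene nut px [217.3 264.4] 46 xy [ 0.446  -0.2768]
scene nut px [221.9 272.5] 59 xy [ 0.4707 -0.2854]
scene nut px [168.7 276.7] 89 xy [ 0.3781 -0.3718]
scene nut px [117.  298.7] 107 xy [ 0.3255 -0.4798]
scene nut px [230.5 316. ] 100 xy [ 0.5685 -0.3491]
delta [-0.606, 1.146, 0.065] spin -0.498 tool y yaw -28.87 q6 1.71 pos [ 0.3913 -0.0785  0.1864]
delta [-1.054, 0.52, 0.065] spin -0.498 tool y yaw -28.87 q6 1.71 pos [ 0.3913 -0.0785  0.1864]
```

View pics/pan1.png

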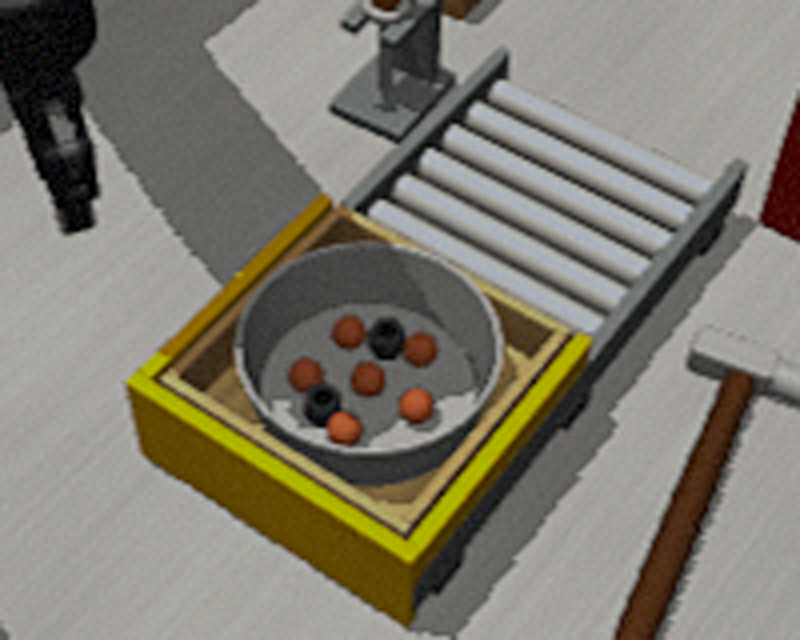

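View pics/nutC.png

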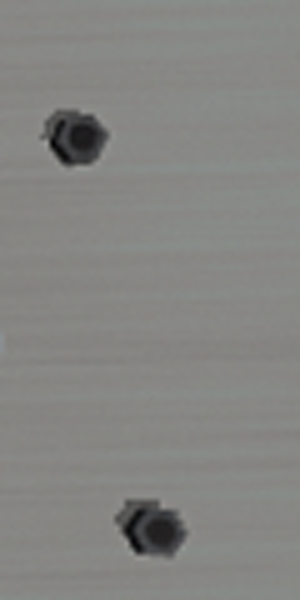

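Both nuts lie in the pan, at (387,340) and (322,405) in the crop, along with all six beads. B and C both have a corner pointing image-right, so yaw of about 0 suits them. Next is C.

```bash
python3 -m pendant '[{"grip":0.5,"delta_pos":[-0.13,0.065,0],"spin":0},{"grip":0.5,"delta_pos":[-0.26,0.13,0],"spin":0},{"grip":0.5,"delta_pos":[-0.4,0.195,0],"spin":0},{"grip":0.5,"delta_pos":[-0.53,0.26,0],"spin":0},{"grip":0.5,"delta_pos":[-0.66,0.325,0],"spin":0}]'|sed -n 2,2p
python3 -m pendant '[{"grip":0.5,"delta_pos":[-0.13,0.065,0],"spin":-0.1},{"grip":0.5,"delta_pos":[-0.26,0.13,0],"spin":-0.2},{"grip":0.5,"delta_pos":[-0.39,0.195,0.1],"spin":-0.3},{"grip":0.5,"delta_pos":[-0.39,0.195,0.22],"spin":-0.4},{"grip":0.5,"delta_pos":[-0.39,0.195,0.35],"spin":-0.5}]'|sed -n 2,2p
python3 -m pendant '[{"grip":0.5,"delta_pos":[0,0,0.1],"spin":0},{"grip":0.5,"delta_pos":[0,0,0.2],"spin":0},{"grip":0.5,"delta_pos":[0,0,0.2],"spin":0},{"grip":0.5,"delta_pos":[0,0,0.2],"spin":0}]'|sed -n 2,2p
python3 -c "
from h import *
go(.378,-.372,.004,1)"
```

```text
ee_pos: [0.3832, -0.2637, 0.1864]
ee_pos: [0.3796, -0.3745, 0.0986]
ee_pos: [0.3776, -0.3696, 0.0471]
delta [-0.01, 0.002, 0.172] spin 0.003 tool y yaw 1.2 q6 0.65 pos [ 0.3776 -0.3696  0.0471]
```

```bash
python3 -m pendant '[{"grip":0.5,"delta_pos":[-0.008,0,0.05],"spin":0},{"grip":0.5,"delta_pos":[-0.008,0,0.1],"spin":0},{"grip":0.5,"delta_pos":[-0.008,0,0.15],"spin":0},{"grip":0.5,"delta_pos":[-0.008,0,0.175],"spin":0},{"grip":0.5,"delta_pos":[-0.008,0,0.175],"spin":0}]'|sed -n 2,4p
python3 -m pendant '[{"grip":0.9,"delta_pos":[0,0,0],"spin":0},{"grip":0.9,"delta_pos":[0,0,0],"spin":0},{"grip":0.9,"delta_pos":[0,0,0],"spin":0},{"grip":0.9,"delta_pos":[0,0,0],"spin":0},{"grip":0.9,"delta_pos":[0,0,0],"spin":0}]' 40
python3 -m pendant '[{"grip":0.9,"delta_pos":[0,0,-0.05],"spin":0},{"grip":0.9,"delta_pos":[0,0,-0.2],"spin":0},{"grip":0.9,"delta_pos":[0,0,-0.35],"spin":0},{"grip":0.9,"delta_pos":[0,0,-0.5],"spin":0},{"grip":0.9,"delta_pos":[0,0,-0.65],"spin":0}]'
python3 -m pendant '[{"grip":0.9,"delta_pos":[0,0,-0.02],"spin":0},{"grip":0.9,"delta_pos":[0,0,-0.02],"spin":0}]'|sed -n 2,2p
python3 -c "
from h import *
pan('scene')
go(.563,-.003,.16,1)"
```

```text
ee_pos: [0.3779, -0.3733, 0.0051]
eef_rot: [0.7, 0.714, 0.0, -0.0]
wrist_force: [0.3, 0.5, 0.2]
t: 17.62
ee_pos: [0.3786, -0.3745, 0.007]
eef_rot: [0.7, 0.714, -0.0, 0.002]
wrist_force: [0.1, 0.1, 4.0]
width: 0.021
grasp_force: 39.5
t: 18.03
ee_pos: [0.3772, -0.3729, 0.1692]
eef_rot: [0.7, 0.714, 0.0, -0.001]
wrist_force: [0.8, -1.0, -0.4]
width: 0.0208
grasp_force: 39.3
ee_pos: [0.3793, -0.3754, 0.1774]
scene crate ((554.4248046875, -2.57366943359375), (207.7959747314453, 190.9226837158203), 1.431511402130127) rim ((562.4483642578125, -1.76666259765625), 87.20361328125) ((563.2032470703125, -2.148867130279541), (167.7923126220703, 171.86251831054688), 25.096405029296875)
beads [[0.534, 0.016], [0.579, 0.033], [0.533, -0.03], [0.568, -0.007], [0.605, -0.005], [0.579, -0.047]]
delta [1.471, 0.767, 0.055] spin 0.002 tool y yaw 1.09 q6 0.65 pos [ 0.3783 -0.3742  0.1744]
```

```bash
python3 -m pendant '[{"grip":0.9,"delta_pos":[0.145,0.06,0],"spin":0},{"grip":0.9,"delta_pos":[0.29,0.12,0],"spin":0},{"grip":0.9,"delta_pos":[0.44,0.18,0],"spin":0},{"grip":0.9,"delta_pos":[0.585,0.24,0],"spin":0},{"grip":0.9,"delta_pos":[0.73,0.3,0],"spin":0}]'|sed -n 2,2p
python3 -m pendant '[{"grip":0.9,"delta_pos":[0.145,0.06,0],"spin":0},{"grip":0.9,"delta_pos":[0.29,0.12,0],"spin":0},{"grip":0.9,"delta_pos":[0.44,0.18,0],"spin":0},{"grip":0.9,"delta_pos":[0.585,0.24,0],"spin":0},{"grip":0.9,"delta_pos":[0.73,0.3,0],"spin":0}]'|sed -n 2,2p
python3 -m pendant '[{"grip":0.9,"delta_pos":[0,0,0],"spin":0},{"grip":0.9,"delta_pos":[0,0,0],"spin":0},{"grip":0.9,"delta_pos":[0,0,0],"spin":0}]'|sed -n 2,2p
python3 -c "
from h import *
go(.53,-.004,.095,1)"
```

```text
ee_pos: [0.4479, -0.187, 0.1698]
ee_pos: [0.5193, -0.0034, 0.1698]
ee_pos: [0.5193, -0.0056, 0.1706]
delta [0.005, 0.044, 0.302] spin 0.002 tool y yaw 1.14 q6 1.41 pos [ 0.5193 -0.0056  0.1706]
```

```bash
python3 -m pendant '[{"grip":0.9,"delta_pos":[0.005,0.044,0.1],"spin":0},{"grip":0.9,"delta_pos":[0.005,0.044,0.2],"spin":0},{"grip":0.9,"delta_pos":[0.005,0.044,0.3],"spin":0},{"grip":0.9,"delta_pos":[0.005,0.044,0.3],"spin":0},{"grip":0.9,"delta_pos":[0.005,0.044,0.3],"spin":0}]'|sed -n 2,4p
python3 -m pendant '[{"grip":0.6,"delta_pos":[0,0,0],"spin":0},{"grip":0.6,"delta_pos":[0,0,0],"spin":0},{"grip":0.6,"delta_pos":[0,0,0],"spin":0},{"grip":0.6,"delta_pos":[0,0,0],"spin":0}]'|sed -n 2,6p
python3 -m pendant '[{"grip":0.6,"delta_pos":[0,0,-0.1],"spin":0},{"grip":0.6,"delta_pos":[0,0,-0.22],"spin":0},{"grip":0.6,"delta_pos":[0,0,-0.36],"spin":0},{"grip":0.5,"delta_pos":[0,0,-0.36],"spin":0},{"grip":0.5,"delta_pos":[0,0,-0.36],"spin":0}]'|sed -n 2,4p
python3 -m pendant '[{"grip":0.5,"delta_pos":[-0.14,0.02,0],"spin":0},{"grip":0.5,"delta_pos":[-0.28,0.04,0],"spin":0},{"grip":0.5,"delta_pos":[-0.42,0.06,0],"spin":0},{"grip":0.5,"delta_pos":[-0.56,0.08,0],"spin":0},{"grip":0.5,"delta_pos":[-0.69,0.09,0],"spin":0}]'|sed -n 2,2p
python3 -m pendant '[{"grip":0.5,"delta_pos":[-0.14,0.02,0],"spin":0},{"grip":0.5,"delta_pos":[-0.28,0.04,0],"spin":0},{"grip":0.5,"delta_pos":[-0.42,0.06,0],"spin":0},{"grip":0.5,"delta_pos":[-0.56,0.08,0],"spin":0},{"grip":0.5,"delta_pos":[-0.69,0.09,0],"spin":0}]'|sed -n 2,2p
python3 -m pendant '[{"grip":0.5,"delta_pos":[0,0,0.15],"spin":0},{"grip":0.5,"delta_pos":[0,0,0.3],"spin":0},{"grip":0.5,"delta_pos":[0,0,0.45],"spin":0},{"grip":0.5,"delta_pos":[0,0,0.54],"spin":0},{"grip":0.5,"delta_pos":[0,0,0.54],"spin":0}]'|sed -n 2,2p
python3 - <<'E'
from h import *
nuts('scene');c=env.capture('scene');
go(.5688,-.3495,.004,1)
E
```

```text
ee_pos: [0.529, -0.0054, 0.0955]
eef_rot: [0.701, 0.713, -0.002, -0.002]
wrist_force: [0.4, -0.5, -0.3]
ee_pos: [0.533, -0.0045, 0.1]
eef_rot: [0.7, 0.714, 0.001, 0.001]
wrist_force: [-0.4, 0.1, 0.1]
width: 0.0341
grasp_force: 0.0
ee_pos: [0.5342, -0.0044, 0.1924]
eef_rot: [0.7, 0.714, 0.003, 0.003]
wrist_force: [-0.0, -0.8, -1.1]
ee_pos: [0.5574, -0.1778, 0.1869]
ee_pos: [0.5831, -0.3499, 0.1865]
ee_pos: [0.5781, -0.3445, 0.0432]
scene nut px [117.  298.6] 109 xy [ 0.3251 -0.4799]
scene nut px [229.1 317.8] 55 xy [ 0.5688 -0.3539]
delta [-0.009, -0.052, 0.189] spin 0.002 tool y yaw 1.11 q6 0.91 pos [ 0.582  -0.3472  0.0511]
```

```bash
python3 -m pendant '[{"grip":0.5,"delta_pos":[-0.009,-0.045,0],"spin":0},{"grip":0.5,"delta_pos":[-0.009,-0.045,0],"spin":0},{"grip":0.5,"delta_pos":[-0.009,-0.045,0],"spin":0}]'|sed -n 2,2p
python3 - <<'E'
from h import *
go(.5688,-.3495,.004,1)
E
```

```text
ee_pos: [0.5737, -0.352, 0.0565]
delta [0.011, -0.02, 0.21] spin 0.001 tool y yaw 1.07 q6 0.9 pos [ 0.5737 -0.352   0.0565]
```

```bash
python3 -m pendant '[{"grip":0.5,"delta_pos":[0.008,-0.012,0.04],"spin":0},{"grip":0.5,"delta_pos":[0.008,-0.012,0.08],"spin":0},{"grip":0.5,"delta_pos":[0.008,-0.012,0.12],"spin":0},{"grip":0.5,"delta_pos":[0.008,-0.012,0.12],"spin":0},{"grip":0.5,"delta_pos":[0.008,-0.012,0.12],"spin":0}]'|sed -n 2,4p
python3 - <<'E'
from h import *
go(.5688,-.3495,.004,1)
E
```

```text
ee_pos: [0.5685, -0.3481, 0.0216]
eef_rot: [0.7, 0.714, -0.0, -0.001]
wrist_force: [0.4, 0.6, 0.1]
delta [-0.006, 0.001, 0.07] spin 0.002 tool y yaw 1.11 q6 0.9 pos [ 0.5685 -0.3481  0.0216]
```

```bash
python3 -m pendant '[{"grip":0.5,"delta_pos":[-0.004,0,0.03],"spin":0},{"grip":0.5,"delta_pos":[-0.004,0,0.065],"spin":0},{"grip":0.5,"delta_pos":[-0.004,0,0.065],"spin":0},{"grip":0.5,"delta_pos":[-0.004,0,0.065],"spin":0}]'|sed -n 2,4p
python3 -m pendant '[{"grip":0.9,"delta_pos":[0,0,0],"spin":0},{"grip":0.9,"delta_pos":[0,0,0],"spin":0},{"grip":0.9,"delta_pos":[0,0,0],"spin":0},{"grip":0.9,"delta_pos":[0,0,0],"spin":0},{"grip":0.9,"delta_pos":[0,0,0],"spin":0}]' 40
python3 -m pendant '[{"grip":0.9,"delta_pos":[0,0,-0.05],"spin":0},{"grip":0.9,"delta_pos":[0,0,-0.2],"spin":0},{"grip":0.9,"delta_pos":[0,0,-0.35],"spin":0},{"grip":0.9,"delta_pos":[0,0,-0.5],"spin":0},{"grip":0.9,"delta_pos":[0,0,-0.65],"spin":0}]'
python3 -m pendant '[{"grip":0.9,"delta_pos":[0,0,-0.02],"spin":0},{"grip":0.9,"delta_pos":[0,0,-0.02],"spin":0}]'|sed -n 2,2p
python3 -c "
from h import *
c=env.capture('scene');save(c,'pan2',(250,130,390,260),4)
go(.583,.013,.17,1)"
```

```text
ee_pos: [0.5683, -0.3492, 0.0054]
eef_rot: [0.7, 0.714, -0.0, -0.001]
wrist_force: [0.2, 0.4, -0.7]
t: 23.27
ee_pos: [0.5693, -0.35, 0.0072]
eef_rot: [0.7, 0.714, 0.0, 0.0]
wrist_force: [1.3, -0.1, 0.8]
width: 0.0211
grasp_force: 40.3
t: 23.68
ee_pos: [0.5687, -0.3495, 0.1718]
eef_rot: [0.7, 0.714, 0.0, 0.0]
wrist_force: [0.9, -0.3, -0.8]
width: 0.0206
grasp_force: 40.1
ee_pos: [0.5713, -0.3514, 0.1809]
delta [1.453, 0.079, 0.025] spin 0.002 tool y yaw 1.1 q6 0.9 pos [ 0.5701 -0.3505  0.1772]
```

View pics/pan2.png

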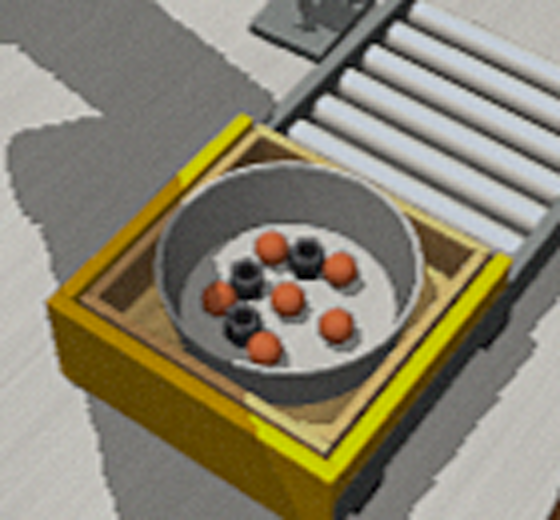

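Three nuts and six beads are in the pan. Now the last nut goes in.

```bash
python3 -m pendant '[{"grip":0.9,"delta_pos":[0.145,0.01,0],"spin":0},{"grip":0.9,"delta_pos":[0.29,0.02,0],"spin":0},{"grip":0.9,"delta_pos":[0.44,0.03,0],"spin":0},{"grip":0.9,"delta_pos":[0.585,0.04,0],"spin":0},{"grip":0.9,"delta_pos":[0.73,0.05,0],"spin":0}]'|sed -n 2,2p
python3 -m pendant '[{"grip":0.9,"delta_pos":[0.145,0.01,0],"spin":0},{"grip":0.9,"delta_pos":[0.29,0.02,0],"spin":0},{"grip":0.9,"delta_pos":[0.44,0.03,0],"spin":0},{"grip":0.9,"delta_pos":[0.585,0.04,0],"spin":0},{"grip":0.9,"delta_pos":[0.73,0.05,0],"spin":0}]'|sed -n 2,2p
python3 -m pendant '[{"grip":0.9,"delta_pos":[0,0,0],"spin":0},{"grip":0.9,"delta_pos":[0,0,0],"spin":0},{"grip":0.9,"delta_pos":[0,0,0],"spin":0}]'|sed -n 2,2p
python3 -c "
from h import *
go(.588,.018,.092,1)"
```

```text
ee_pos: [0.5762, -0.1649, 0.171]
ee_pos: [0.5851, 0.0176, 0.1712]
ee_pos: [0.5859, 0.0156, 0.1721]
delta [0.009, 0.01, 0.32] spin 0.002 tool y yaw 1.13 q6 1.46 pos [0.5859 0.0156 0.1721]
```

```bash
python3 -m pendant '[{"grip":0.9,"delta_pos":[0.009,0.01,0.1],"spin":0},{"grip":0.9,"delta_pos":[0.009,0.01,0.2],"spin":0},{"grip":0.9,"delta_pos":[0.009,0.01,0.32],"spin":0},{"grip":0.9,"delta_pos":[0.009,0.01,0.32],"spin":0},{"grip":0.9,"delta_pos":[0.009,0.01,0.32],"spin":0}]'|sed -n 2,4p
python3 -m pendant '[{"grip":0.6,"delta_pos":[0,0,0],"spin":0},{"grip":0.6,"delta_pos":[0,0,0],"spin":0},{"grip":0.6,"delta_pos":[0,0,0],"spin":0},{"grip":0.6,"delta_pos":[0,0,0],"spin":0}]'|sed -n 2,6p
python3 -m pendant '[{"grip":0.6,"delta_pos":[0,0,-0.12],"spin":0},{"grip":0.6,"delta_pos":[0,0,-0.27],"spin":0},{"grip":0.5,"delta_pos":[0,0,-0.42],"spin":0},{"grip":0.5,"delta_pos":[0,0,-0.57],"spin":0},{"grip":0.5,"delta_pos":[0,0,-0.72],"spin":0}]'|sed -n 2,4p
python3 -m pendant '[{"grip":0.5,"delta_pos":[0.1,-0.09,0],"spin":0},{"grip":0.5,"delta_pos":[0.2,-0.18,0],"spin":0},{"grip":0.5,"delta_pos":[0.3,-0.27,0],"spin":0},{"grip":0.5,"delta_pos":[0.4,-0.36,0],"spin":0},{"grip":0.5,"delta_pos":[0.5,-0.45,0],"spin":0}]'|sed -n 2,2p
python3 - <<'E'
from h import *
for n in("top","scene"):
    c=pan(n); P=cloud(c);Z=np.where(c["depth"]>0,P[...,2],-1)
    m=(abs(Z-.176)<.006)&(abs(P[...,0]-.372)<.03)&(abs(P[...,1]-.2685)<.03)
    print(n,m.sum(),cv2.minAreaRect((P[m][:,:2]*1000).astype(np.float32)))
    save(c,"rod_"+n,(150,150,390,330) if n=="top" else (240,90,420,270),3)
nuts()
go(.372,.2685,.22,6)
E
```

```text
ee_pos: [0.5868, 0.0166, 0.0912]
eef_rot: [0.701, 0.713, -0.002, -0.003]
wrist_force: [0.5, -0.0, 0.0]
ee_pos: [0.5911, 0.0177, 0.0966]
eef_rot: [0.7, 0.714, 0.001, 0.002]
wrist_force: [-0.6, -0.0, 0.9]
width: 0.0337
grasp_force: 0.0
ee_pos: [0.5895, 0.0181, 0.2773]
eef_rot: [0.7, 0.714, 0.001, 0.001]
wrist_force: [0.4, -1.1, 0.2]
ee_pos: [0.474, 0.1418, 0.2757]
top crate ((569.4342651367188, -9.128303527832031), (201.843994140625, 202.1307830810547), 1.298978328704834) rim ((563.3699951171875, -3.6037416458129883), 84.96050262451172) ((563.05126953125, -3.378357410430908), (167.97938537597656, 169.0008087158203), 117.84416961669922)
beads [[0.602, -0.005], [0.576, -0.045], [0.573, 0.039], [0.563, -0.005], [0.529, 0.022], [0.527, -0.032]]
top 0 ((0.0, 0.0), (0.0, 0.0), 0.0)
scene crate ((554.79833984375, -2.3420562744140625), (206.8852996826172, 192.5194091796875), 1.243849754333496) rim ((562.1015625, -2.8364455699920654), 86.36521911621094) ((563.7389526367188, -2.6067287921905518), (167.17823791503906, 170.7488555908203), 18.443363189697266)
beads [[-0.826, 0.051], [-0.813, -0.058], [-0.807, -0.033], [0.533, 0.02], [0.577, 0.038], [0.532, -0.034], [0.568, -0.007], [0.606, -0.007], [0.578, -0.047]]
scene 40 ((371.67535400390625, 267.9192199707031), (21.523441314697266, 20.42527198791504), 4.437812328338623)
top nut px [409.5 154.2] 51 xy [ 0.7334 -0.2472]
top nut px [520.  320.8] 103 xy [ 0.3271 -0.482 ]
delta [0.513, -0.396, 0.223] spin -0.078 tool y yaw 1.32 q6 1.7 pos [0.4738 0.1424 0.2761]
```

View pics/rod_top.png

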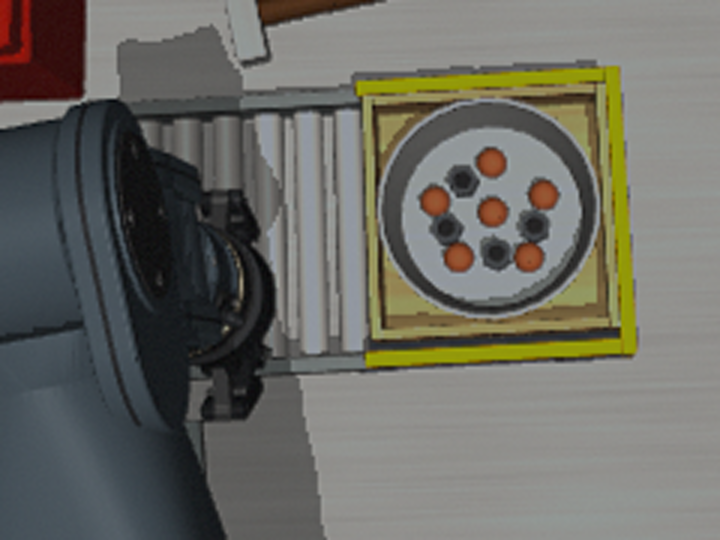

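All four nuts and six beads are in the pan and the crate is home. Next, the rod at (0.372, 0.2685), handle yaw about 6°.

```bash
python3 -m pendant '[{"grip":0.4,"delta_pos":[0.11,-0.085,0],"spin":-0.078},{"grip":0.4,"delta_pos":[0.22,-0.17,0],"spin":-0.078},{"grip":0.4,"delta_pos":[0.34,-0.26,0.02],"spin":-0.078},{"grip":0.4,"delta_pos":[0.45,-0.34,0.12],"spin":-0.078},{"grip":0.4,"delta_pos":[0.513,-0.396,0.2],"spin":-0.078}]'|sed -n 2,2p
python3 -m pendant '[{"grip":0.4,"delta_pos":[0,0,0],"spin":0},{"grip":0.4,"delta_pos":[0,0,0],"spin":0},{"grip":0.4,"delta_pos":[0,0,0],"spin":0}]'|sed -n 2,2p
python3 - <<'E'
from h import *
go(.372,.2685,.124,6)
E
```

```text
ee_pos: [0.3734, 0.2691, 0.2252]
ee_pos: [0.3745, 0.2667, 0.2251]
delta [0.008, -0.01, 0.404] spin -0.004 tool y yaw 5.74 q6 1.94 pos [0.3745 0.2667 0.2251]
```

```bash
python3 -m pendant '[{"grip":0.4,"delta_pos":[0.006,-0.008,0.08],"spin":0},{"grip":0.4,"delta_pos":[0.006,-0.008,0.16],"spin":0},{"grip":0.4,"delta_pos":[0.006,-0.008,0.25],"spin":0},{"grip":0.4,"delta_pos":[0.006,-0.008,0.33],"spin":0},{"grip":0.4,"delta_pos":[0.006,-0.008,0.4],"spin":0}]'|sed -n 2,4p
python3 -m pendant '[{"grip":0.4,"delta_pos":[0,0,0],"spin":0},{"grip":0.4,"delta_pos":[0,0,0],"spin":0},{"grip":0.4,"delta_pos":[0,0,0],"spin":0}]'|sed -n 2,2p
python3 - <<'E'
from h import *
go(.372,.2685,.124,6)
E
```

```text
ee_pos: [0.3734, 0.2676, 0.1248]
eef_rot: [0.672, 0.741, 0.001, 0.001]
wrist_force: [0.0, 0.3, 0.3]
ee_pos: [0.373, 0.2684, 0.1263]
delta [0.001, -0.004, 0.009] spin -0.005 tool y yaw 5.68 q6 1.95 pos [0.373  0.2684 0.1263]
```

Close firmly, then lift 10 mm.

```bash
python3 -m pendant '[{"grip":0.95,"delta_pos":[0,0,0.008],"spin":0},{"grip":0.95,"delta_pos":[0,0,0.008],"spin":0},{"grip":0.95,"delta_pos":[0,0,0.008],"spin":0},{"grip":0.95,"delta_pos":[0,0,0.008],"spin":0},{"grip":0.95,"delta_pos":[0,0,0.008],"spin":0}]' 70
python3 -m pendant '[{"grip":0.95,"delta_pos":[0,0,-0.02],"spin":0},{"grip":0.95,"delta_pos":[0,0,-0.04],"spin":0},{"grip":0.95,"delta_pos":[0,0,-0.04],"spin":0},{"grip":0.95,"delta_pos":[0,0,-0.04],"spin":0},{"grip":0.95,"delta_pos":[0,0,-0.04],"spin":0}]' 100
python3 - <<'E'
from h import *
go(.372,.2685,.124,4.8)
c=env.capture('scene');save(c,'lift',(280,70,400,160),6)
E
```

```text
t: 28.47
ee_pos: [0.3721, 0.2688, 0.1237]
eef_rot: [0.671, 0.742, 0.001, 0.001]
wrist_force: [-0.3, -1.9, 4.8]
width: 0.0195
grasp_force: 68.7
t: 28.88
ee_pos: [0.3707, 0.2683, 0.1318]
eef_rot: [0.671, 0.742, -0.0, -0.0]
wrist_force: [-0.5, -0.1, -0.5]
width: 0.0187
grasp_force: 97.5
delta [0.0, 0.005, 0.031] spin 0.016 tool y yaw 5.78 q6 1.95 pos [0.3707 0.2683 0.1318]
```

View pics/lift.png

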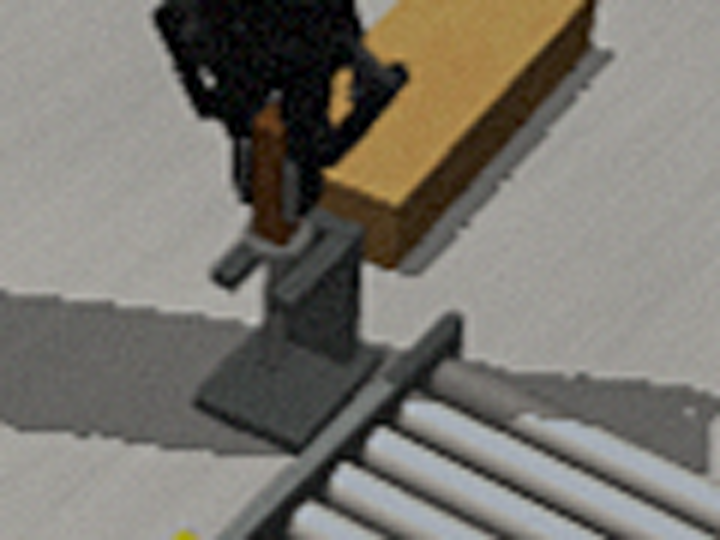

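The rod is held, upright and slightly lifted. Now I'll slide it out along −x of the stand, then raise it.

```bash
python3 -m pendant '[{"grip":0.95,"delta_pos":[0,0,-0.01],"spin":0},{"grip":0.95,"delta_pos":[-0.06,-0.001,-0.01],"spin":0},{"grip":0.95,"delta_pos":[-0.12,-0.002,-0.01],"spin":0},{"grip":0.95,"delta_pos":[-0.19,-0.003,-0.01],"spin":0},{"grip":0.95,"delta_pos":[-0.26,-0.004,-0.01],"spin":0}]'
python3 -m pendant '[{"grip":0.95,"delta_pos":[-0.05,0,0],"spin":0},{"grip":0.95,"delta_pos":[-0.05,0,-0.12],"spin":0},{"grip":0.95,"delta_pos":[-0.05,0,-0.24],"spin":0},{"grip":0.95,"delta_pos":[-0.05,0,-0.36],"spin":0},{"grip":0.95,"delta_pos":[-0.05,0,-0.5],"spin":0}]'
python3 -m pendant '[{"grip":0.95,"delta_pos":[0,0,0],"spin":0},{"grip":0.95,"delta_pos":[0,0,0],"spin":0}]'|sed -n 2,2p
python3 - <<'E'
from h import *
go(.563,-.003,.26,0)
E
```

```text
t: 29.35
ee_pos: [0.3764, 0.203, 0.1346]
eef_rot: [0.67, 0.742, -0.0, -0.0]
wrist_force: [0.0, -0.3, -1.7]
width: 0.0192
grasp_force: 97.6
t: 29.77
ee_pos: [0.3769, 0.1907, 0.2597]
eef_rot: [0.671, 0.742, -0.001, -0.001]
wrist_force: [-0.0, -0.4, -0.3]
width: 0.0188
grasp_force: 97.8
ee_pos: [0.3793, 0.1916, 0.2624]
delta [-0.849, 0.653, 0.012] spin 0.096 tool y yaw 5.77 q6 1.78 pos [0.3793 0.1916 0.2624]
```

```bash
python3 -m pendant '[{"grip":0.95,"delta_pos":[-0.1,0.08,0],"spin":0.05},{"grip":0.95,"delta_pos":[-0.2,0.16,0],"spin":0.096},{"grip":0.95,"delta_pos":[-0.31,0.25,0],"spin":0.096},{"grip":0.95,"delta_pos":[-0.41,0.33,0],"spin":0.096},{"grip":0.95,"delta_pos":[-0.52,0.41,0],"spin":0.096}]' |sed -n 2,2p
python3 -m pendant '[{"grip":0.95,"delta_pos":[-0.1,0.08,0],"spin":0},{"grip":0.95,"delta_pos":[-0.2,0.16,0],"spin":0},{"grip":0.95,"delta_pos":[-0.3,0.24,0],"spin":0},{"grip":0.95,"delta_pos":[-0.35,0.34,0],"spin":0},{"grip":0.95,"delta_pos":[-0.35,0.34,0],"spin":0}]' |sed -n 2,2p
python3 -m pendant '[{"grip":0.95,"delta_pos":[0,0,0],"spin":0},{"grip":0.95,"delta_pos":[0,0,0],"spin":0},{"grip":0.95,"delta_pos":[0,0,0],"spin":0}]'|sed -n 2,2p
python3 - <<'E'
from h import *
go(.5906,-.0261,.171,0)
c=env.capture('scene');save(c,'above',(230,70,410,270),3)
pan('top')
E
```

```text
ee_pos: [0.4929, 0.0712, 0.2575]
ee_pos: [0.5805, -0.0187, 0.2544]
ee_pos: [0.577, -0.0144, 0.2593]
delta [-0.047, 0.055, 0.353] spin 0.001 tool y yaw 0.07 q6 1.43 pos [ 0.577  -0.0144  0.2593]
top crate ((568.8108520507812, -78.0668716430664), (72.83314514160156, 198.33975219726562), 88.15188598632812) rim ((559.131591796875, -46.96769332885742), 71.51910400390625) ((564.6351318359375, -16.266815185546875), (141.56747436523438, 159.35604858398438), 98.60966491699219)
beads [[0.576, -0.046], [0.528, -0.041]]
```

View pics/above.png

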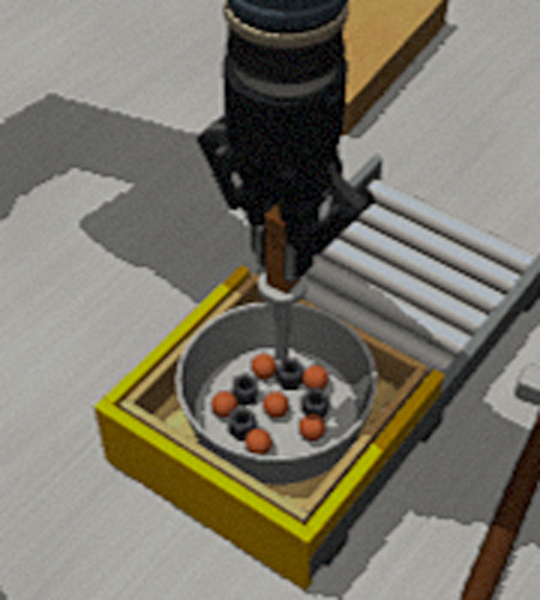

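The rod is upright over the pan. The gap between the beads at (258,440) and (312,428) is where I'll enter.

```bash
python3 -m pendant '[{"grip":0.95,"delta_pos":[-0.045,0.053,0],"spin":0},{"grip":0.95,"delta_pos":[-0.045,0.053,0],"spin":0},{"grip":0.95,"delta_pos":[-0.045,0.053,0.08],"spin":0},{"grip":0.95,"delta_pos":[-0.045,0.053,0.15],"spin":0},{"grip":0.95,"delta_pos":[-0.045,0.053,0.15],"spin":0}]' |sed -n 2,4p
python3 - <<'E'
from h import *
go(.5906,-.0261,.171,0)
E
```

```text
ee_pos: [0.5887, -0.0255, 0.2185]
eef_rot: [0.707, 0.707, -0.002, -0.003]
wrist_force: [-1.0, -0.6, -2.9]
delta [-0.003, 0.009, 0.19] spin 0.001 tool y yaw 0.06 q6 1.41 pos [ 0.5887 -0.0255  0.2185]
```

```bash
python3 -m pendant '[{"grip":0.95,"delta_pos":[-0.002,0.006,0.05],"spin":0},{"grip":0.95,"delta_pos":[-0.002,0.006,0.1],"spin":0},{"grip":0.95,"delta_pos":[-0.002,0.006,0.15],"spin":0},{"grip":0.95,"delta_pos":[-0.002,0.006,0.18],"spin":0},{"grip":0.95,"delta_pos":[-0.002,0.006,0.18],"spin":0}]' |sed -n 2,6p
python3 -m pendant '[{"grip":0.95,"delta_pos":[0,0,0],"spin":0},{"grip":0.95,"delta_pos":[0,0,0],"spin":0},{"grip":0.95,"delta_pos":[0,0,0],"spin":0}]'|sed -n 2,6p
python3 - <<'E'
from h import *
go(.5906,-.0261,.171,0)
E
```

```text
ee_pos: [0.5917, -0.0266, 0.1756]
eef_rot: [0.707, 0.707, -0.001, -0.001]
wrist_force: [0.1, -0.9, -2.4]
width: 0.019
grasp_force: 98.3
ee_pos: [0.5934, -0.0271, 0.1787]
eef_rot: [0.707, 0.707, 0.001, 0.001]
wrist_force: [-0.2, 0.8, -1.7]
width: 0.0189
grasp_force: 98.3
delta [0.004, -0.011, 0.031] spin 0.0 tool y yaw 0.02 q6 1.41 pos [ 0.5934 -0.0271  0.1787]
```

```bash
python3 -m pendant '[{"grip":0.95,"delta_pos":[0.004,-0.011,0.01],"spin":0},{"grip":0.95,"delta_pos":[0.004,-0.011,0.024],"spin":0},{"grip":0.95,"delta_pos":[0.004,-0.011,0.024],"spin":0},{"grip":0.95,"delta_pos":[0.004,-0.011,0.024],"spin":0},{"grip":0.95,"delta_pos":[0.004,-0.011,0.024],"spin":0}]' |sed -n 2,6p
python3 - <<'E'
from h import *
go(.5906,-.0261,.171,0)
E
```

```text
ee_pos: [0.5899, -0.026, 0.1711]
eef_rot: [0.707, 0.707, -0.0, -0.0]
wrist_force: [-0.5, -0.4, -0.3]
width: 0.019
grasp_force: 98.3
delta [-0.0, 0.003, 0.0] spin 0.0 tool y yaw 0.02 q6 1.41 pos [ 0.5899 -0.026   0.1711]
```

```bash
python3 - <<'E'
import numpy as np
for k in range(4):
    a0=np.radians(-40+90*k); a=a0+np.radians(18*np.arange(1,6))
    print([[round(.036*(np.sin(b)-np.sin(a0))/.25,3),round(.036*(np.cos(b)-np.cos(a0))/.25,3)] for b in a])
E
```

```text
[[np.float64(0.039), np.float64(0.023)], [np.float64(0.083), np.float64(0.033)], [np.float64(0.127), np.float64(0.029)], [np.float64(0.169), np.float64(0.012)], [np.float64(0.203), np.float64(-0.018)]]
[[np.float64(0.023), np.float64(-0.039)], [np.float64(0.033), np.float64(-0.083)], [np.float64(0.029), np.float64(-0.127)], [np.float64(0.012), np.float64(-0.169)], [np.float64(-0.018), np.float64(-0.203)]]
[[np.float64(-0.039), np.float64(-0.023)], [np.float64(-0.083), np.float64(-0.033)], [np.float64(-0.127), np.float64(-0.029)], [np.float64(-0.169), np.float64(-0.012)], [np.float64(-0.203), np.float64(0.018)]]
[[np.float64(-0.023), np.float64(0.039)], [np.float64(-0.033), np.float64(0.083)], [np.float64(-0.029), np.float64(0.127)], [np.float64(-0.012), np.float64(0.169)], [np.float64(0.018), np.float64(0.203)]]
```

First circle.

```bash
python3 -m pendant '[{"grip":0.95,"delta_pos":[0.039,0.023,0],"spin":0},{"grip":0.95,"delta_pos":[0.083,0.033,0],"spin":0},{"grip":0.95,"delta_pos":[0.127,0.029,0],"spin":0},{"grip":0.95,"delta_pos":[0.169,0.012,0],"spin":0},{"grip":0.95,"delta_pos":[0.203,-0.018,0],"spin":0}]' |sed -n 2,4p
python3 -m pendant '[{"grip":0.95,"delta_pos":[0.023,-0.039,0],"spin":0},{"grip":0.95,"delta_pos":[0.033,-0.083,0],"spin":0},{"grip":0.95,"delta_pos":[0.029,-0.127,0],"spin":0},{"grip":0.95,"delta_pos":[0.012,-0.169,0],"spin":0},{"grip":0.95,"delta_pos":[-0.018,-0.203,0],"spin":0}]' |sed -n 2,4p
python3 -m pendant '[{"grip":0.95,"delta_pos":[-0.039,-0.023,0],"spin":0},{"grip":0.95,"delta_pos":[-0.083,-0.033,0],"spin":0},{"grip":0.95,"delta_pos":[-0.127,-0.029,0],"spin":0},{"grip":0.95,"delta_pos":[-0.169,-0.012,0],"spin":0},{"grip":0.95,"delta_pos":[-0.203,0.018,0],"spin":0}]' |sed -n 2,4p
python3 -m pendant '[{"grip":0.95,"delta_pos":[-0.023,0.039,0],"spin":0},{"grip":0.95,"delta_pos":[-0.033,0.083,0],"spin":0},{"grip":0.95,"delta_pos":[-0.029,0.127,0],"spin":0},{"grip":0.95,"delta_pos":[-0.012,0.169,0],"spin":0},{"grip":0.95,"delta_pos":[0.018,0.203,0],"spin":0}]' |sed -n 2,6p
python3 - <<'E'
from h import *
c=pan('scene');save(c,'stir1',(230,70,410,270),3)
go(.5906,-.0261,.171,0)
E
```

```text
ee_pos: [0.5858, 0.026, 0.1712]
eef_rot: [0.707, 0.708, -0.0, 0.001]
wrist_force: [2.0, -3.7, -0.7]
ee_pos: [0.5333, 0.0213, 0.1716]
eef_rot: [0.706, 0.708, 0.0, -0.0]
wrist_force: [0.1, 0.6, -0.9]
ee_pos: [0.5401, -0.0284, 0.1718]
eef_rot: [0.707, 0.707, 0.004, -0.002]
wrist_force: [2.3, 10.2, 0.1]
ee_pos: [0.591, -0.0277, 0.1707]
eef_rot: [0.708, 0.706, -0.0, 0.0]
wrist_force: [0.2, 0.5, -0.7]
width: 0.0189
grasp_force: 98.6
scene crate ((553.0079345703125, -0.006011962890625), (202.5705108642578, 191.1513671875), 3.5237162113189697) rim ((558.5639038085938, 0.5107365250587463), 85.33685302734375) ((559.1327514648438, 0.8147058486938477), (167.61851501464844, 170.22605895996094), 21.78361701965332)
beads [[-0.806, 0.008], [-0.815, -0.035], [0.505, 0.011], [0.564, -0.007], [0.531, -0.052], [0.618, 0.02], [0.594, -0.046]]
delta [-0.002, -0.006, -0.002] spin -0.0 tool y yaw -0.01 q6 1.41 pos [ 0.5922 -0.0256  0.1705]
```

View pics/stir1.png

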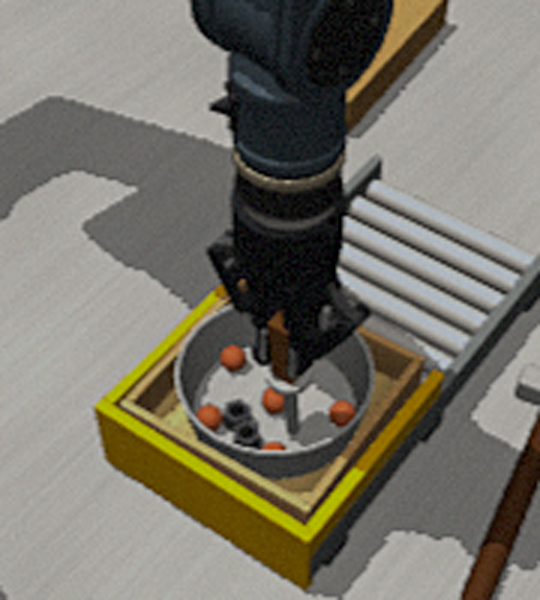

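The first circle is done and everything is still in the pan. The crate shifted about 4 mm, so I'll re-centre slightly and continue.

```bash
python3 -m pendant '[{"grip":0.95,"delta_pos":[0.007,-0.01,0],"spin":0},{"grip":0.95,"delta_pos":[0.01,-0.016,0],"spin":0}]' |sed -n 2,2p
python3 -m pendant '[{"grip":0.95,"delta_pos":[0.039,0.023,0],"spin":0},{"grip":0.95,"delta_pos":[0.083,0.033,0],"spin":0},{"grip":0.95,"delta_pos":[0.127,0.029,0],"spin":0},{"grip":0.95,"delta_pos":[0.169,0.012,0],"spin":0},{"grip":0.95,"delta_pos":[0.203,-0.018,0],"spin":0}]' |sed -n 2,4p
python3 -m pendant '[{"grip":0.95,"delta_pos":[0.023,-0.039,0],"spin":0},{"grip":0.95,"delta_pos":[0.033,-0.083,0],"spin":0},{"grip":0.95,"delta_pos":[0.029,-0.127,0],"spin":0},{"grip":0.95,"delta_pos":[0.012,-0.169,0],"spin":0},{"grip":0.95,"delta_pos":[-0.018,-0.203,0],"spin":0}]' |sed -n 2,4p
python3 -m pendant '[{"grip":0.95,"delta_pos":[-0.039,-0.023,0],"spin":0},{"grip":0.95,"delta_pos":[-0.083,-0.033,0],"spin":0},{"grip":0.95,"delta_pos":[-0.127,-0.029,0],"spin":0},{"grip":0.95,"delta_pos":[-0.169,-0.012,0],"spin":0},{"grip":0.95,"delta_pos":[-0.203,0.018,0],"spin":0}]' |sed -n 2,4p
python3 -m pendant '[{"grip":0.95,"delta_pos":[-0.023,0.039,0],"spin":0},{"grip":0.95,"delta_pos":[-0.033,0.083,0],"spin":0},{"grip":0.95,"delta_pos":[-0.029,0.127,0],"spin":0},{"grip":0.95,"delta_pos":[-0.012,0.169,0],"spin":0},{"grip":0.95,"delta_pos":[0.018,0.203,0],"spin":0}]' |sed -n 2,6p
python3 - <<'E'
from h import *
pan('scene')
go(.5906,-.0261,.171,0)
E
```

```text
ee_pos: [0.5854, -0.0235, 0.1709]
ee_pos: [0.5812, 0.029, 0.1711]
eef_rot: [0.707, 0.708, 0.0, -0.0]
wrist_force: [0.5, -0.7, -1.2]
ee_pos: [0.5304, 0.0232, 0.1723]
eef_rot: [0.706, 0.708, 0.001, 0.001]
wrist_force: [0.2, 1.5, -1.4]
ee_pos: [0.5349, -0.0276, 0.1709]
eef_rot: [0.707, 0.707, 0.001, -0.002]
wrist_force: [0.8, 9.4, 1.5]
ee_pos: [0.5874, -0.0252, 0.1703]
eef_rot: [0.708, 0.706, -0.001, -0.0]
wrist_force: [-0.5, -0.2, -1.3]
width: 0.0186
grasp_force: 98.6
scene crate ((558.9522094726562, 0.983795166015625), (214.3902130126953, 190.7812042236328), 3.580721139907837) rim ((558.1691284179688, 0.9072850942611694), 85.5025634765625) ((559.0709228515625, 0.6687889099121094), (167.42098999023438, 169.14598083496094), 11.433772087097168)
beads [[-0.83, 0.105], [-0.801, 0.011], [0.501, 0.004], [0.564, -0.005], [0.618, 0.02], [0.534, -0.053], [0.605, -0.035]]
delta [-0.012, 0.008, -0.004] spin 0.0 tool y yaw 0.0 q6 1.42 pos [ 0.5885 -0.023   0.1701]
```

```bash
python3 -m pendant '[{"grip":0.95,"delta_pos":[0.039,0.023,0],"spin":0},{"grip":0.95,"delta_pos":[0.083,0.033,0],"spin":0},{"grip":0.95,"delta_pos":[0.127,0.029,0],"spin":0},{"grip":0.95,"delta_pos":[0.169,0.012,0],"spin":0},{"grip":0.95,"delta_pos":[0.203,-0.018,0],"spin":0}]' |sed -n 4,4p
python3 -m pendant '[{"grip":0.95,"delta_pos":[0.023,-0.039,0],"spin":0},{"grip":0.95,"delta_pos":[0.033,-0.083,0],"spin":0},{"grip":0.95,"delta_pos":[0.029,-0.127,0],"spin":0},{"grip":0.95,"delta_pos":[0.012,-0.169,0],"spin":0},{"grip":0.95,"delta_pos":[-0.018,-0.203,0],"spin":0}]' |sed -n 4,4p
python3 -m pendant '[{"grip":0.95,"delta_pos":[-0.039,-0.023,0],"spin":0},{"grip":0.95,"delta_pos":[-0.083,-0.033,0],"spin":0},{"grip":0.95,"delta_pos":[-0.127,-0.029,0],"spin":0},{"grip":0.95,"delta_pos":[-0.169,-0.012,0],"spin":0},{"grip":0.95,"delta_pos":[-0.203,0.018,0],"spin":0}]' |sed -n 4,4p
python3 -m pendant '[{"grip":0.95,"delta_pos":[-0.023,0.039,0],"spin":0},{"grip":0.95,"delta_pos":[-0.033,0.083,0],"spin":0},{"grip":0.95,"delta_pos":[-0.029,0.127,0],"spin":0},{"grip":0.95,"delta_pos":[-0.012,0.169,0],"spin":0},{"grip":0.95,"delta_pos":[0.018,0.203,0],"spin":0}]' |sed -n 2,6p
python3 -m pendant '[{"grip":0.95,"delta_pos":[0.039,0.023,0],"spin":0},{"grip":0.95,"delta_pos":[0.083,0.033,0],"spin":0},{"grip":0.95,"delta_pos":[0.127,0.029,0],"spin":0},{"grip":0.95,"delta_pos":[0.169,0.012,0],"spin":0},{"grip":0.95,"delta_pos":[0.203,-0.018,0],"spin":0}]' |sed -n 4,4p
python3 -m pendant '[{"grip":0.95,"delta_pos":[0.023,-0.039,0],"spin":0},{"grip":0.95,"delta_pos":[0.033,-0.083,0],"spin":0},{"grip":0.95,"delta_pos":[0.029,-0.127,0],"spin":0},{"grip":0.95,"delta_pos":[0.012,-0.169,0],"spin":0},{"grip":0.95,"delta_pos":[-0.018,-0.203,0],"spin":0}]' |sed -n 4,4p
python3 -m pendant '[{"grip":0.95,"delta_pos":[-0.039,-0.023,0],"spin":0},{"grip":0.95,"delta_pos":[-0.083,-0.033,0],"spin":0},{"grip":0.95,"delta_pos":[-0.127,-0.029,0],"spin":0},{"grip":0.95,"delta_pos":[-0.169,-0.012,0],"spin":0},{"grip":0.95,"delta_pos":[-0.203,0.018,0],"spin":0}]' |sed -n 4,4p
python3 -m pendant '[{"grip":0.95,"delta_pos":[-0.023,0.039,0],"spin":0},{"grip":0.95,"delta_pos":[-0.033,0.083,0],"spin":0},{"grip":0.95,"delta_pos":[-0.029,0.127,0],"spin":0},{"grip":0.95,"delta_pos":[-0.012,0.169,0],"spin":0},{"grip":0.95,"delta_pos":[0.018,0.203,0],"spin":0}]' |sed -n 2,6p
python3 - <<'E'
from h import *
pan('scene')
go(.56,0,.26,5.7)
E
```

```text
wrist_force: [0.3, 0.6, -1.2]
wrist_force: [2.4, -2.6, -0.2]
wrist_force: [-0.8, 1.6, -0.4]
ee_pos: [0.5874, -0.0248, 0.1703]
eef_rot: [0.708, 0.707, -0.0, -0.0]
wrist_force: [0.6, 0.7, -1.0]
width: 0.0188
grasp_force: 98.7
wrist_force: [-0.8, -0.0, -1.6]
wrist_force: [1.4, -1.2, -0.4]
wrist_force: [0.4, -1.2, -1.8]
ee_pos: [0.5877, -0.0249, 0.1705]
eef_rot: [0.708, 0.707, -0.0, 0.0]
wrist_force: [0.4, 0.2, -0.6]
width: 0.019
grasp_force: 98.7
scene crate ((565.5203247070312, 1.3414840698242188), (203.05197143554688, 193.76495361328125), 2.774383068084717) rim ((559.399169921875, 1.5692126750946045), 85.718505859375) ((558.920654296875, 1.0769195556640625), (167.13973999023438, 170.27503967285156), 12.494733810424805)
beads [[0.511, 0.033], [0.502, -0.016], [0.567, -0.005], [0.618, 0.02], [0.532, -0.053], [0.605, -0.035]]
delta [0.092, -0.115, -0.359] spin -0.095 tool y yaw 0.01 q6 1.42 pos [ 0.5888 -0.0228  0.1704]
```

Stirring took four circles at about 36 mm. Lift and return the rod toward the stand.

```bash
python3 -m pendant '[{"grip":0.95,"delta_pos":[0,0,-0.06],"spin":0},{"grip":0.95,"delta_pos":[0,0,-0.14],"spin":0},{"grip":0.95,"delta_pos":[0,0,-0.22],"spin":0},{"grip":0.95,"delta_pos":[0,0,-0.3],"spin":0},{"grip":0.95,"delta_pos":[0,0,-0.36],"spin":0}]' |sed -n 2,4p
python3 -m pendant '[{"grip":0.95,"delta_pos":[0.09,-0.09,0],"spin":0},{"grip":0.95,"delta_pos":[0.18,-0.175,0],"spin":0},{"grip":0.95,"delta_pos":[0.27,-0.265,0],"spin":0},{"grip":0.95,"delta_pos":[0.36,-0.35,0],"spin":0},{"grip":0.95,"delta_pos":[0.45,-0.44,0],"spin":0}]' |sed -n 2,2p
python3 -m pendant '[{"grip":0.95,"delta_pos":[0.09,-0.09,0],"spin":-0.05},{"grip":0.95,"delta_pos":[0.18,-0.175,0],"spin":-0.095},{"grip":0.95,"delta_pos":[0.27,-0.265,0],"spin":-0.095},{"grip":0.95,"delta_pos":[0.36,-0.35,0],"spin":-0.095},{"grip":0.95,"delta_pos":[0.4,-0.4,0],"spin":-0.095}]' |sed -n 2,2p
python3 -m pendant '[{"grip":0.95,"delta_pos":[0,0,0],"spin":0},{"grip":0.95,"delta_pos":[0,0,0],"spin":0},{"grip":0.95,"delta_pos":[0,0,0],"spin":0}]'|sed -n 2,2p
python3 - <<'E'
from h import *
go(.3782,.195,.16,5.7)
c=env.capture('scene');save(c,'back',(280,40,420,170),5)
E
```

```text
ee_pos: [0.5866, -0.0238, 0.2629]
eef_rot: [0.707, 0.707, 0.0, 0.001]
wrist_force: [-0.2, 0.2, -2.0]
ee_pos: [0.4753, 0.0896, 0.2611]
ee_pos: [0.374, 0.1908, 0.2616]
ee_pos: [0.3766, 0.1886, 0.2612]
delta [0.025, 0.009, 0.405] spin 0.0 tool y yaw 5.71 q6 1.78 pos [0.3766 0.1886 0.2612]
```

View pics/back.png

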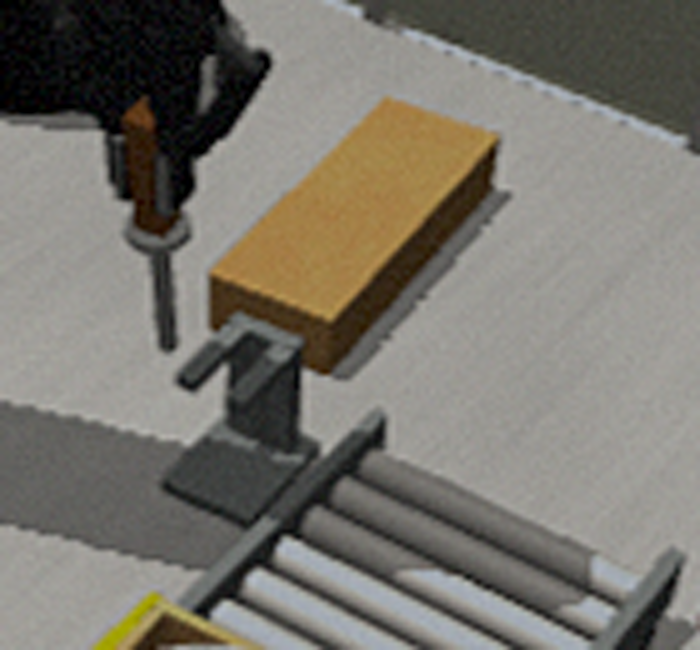

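```bash
python3 - <<'E'
from h import *
c=env.capture('scene');P=cloud(c);Z=np.where(c["depth"]>0,P[...,2],-1)
m=(np.hypot(P[...,0]-.378,P[...,1]-.189)<.03)&(Z>.13)&(Z<.3)
for z in np.arange(.145,.26,.01):
    k=m&(abs(Z-z)<.005)
    if k.sum(): print(round(z,3),k.sum(),P[k].mean(0)[:2].round(4),np.ptp(P[k],axis=0)[:2].round(3))
d=c["R"].T@[0,0,1]; print("view dir",d.round(2), "zmin",Z[m].min())
E
python3 -m pendant '[{"grip":0.95,"delta_pos":[0.02,0.008,0.08],"spin":0},{"grip":0.95,"delta_pos":[0.02,0.008,0.16],"spin":0},{"grip":0.95,"delta_pos":[0.02,0.008,0.24],"spin":0},{"grip":0.95,"delta_pos":[0.02,0.008,0.3],"spin":0},{"grip":0.95,"delta_pos":[0.02,0.008,0.3],"spin":0}]' |sed -n 2,2p
python3 -m pendant '[{"grip":0.95,"delta_pos":[0,0,0],"spin":0},{"grip":0.95,"delta_pos":[0,0,0],"spin":0},{"grip":0.95,"delta_pos":[0,0,0],"spin":0}]'|sed -n 2,2p
python3 - <<'E'
from h import *
go(.3782,.195,.1345,5.7)
E
```

```text
0.155 4 [0.3762 0.1991] [0.008 0.004]
0.165 10 [0.3775 0.1977] [0.011 0.009]
0.175 12 [0.3777 0.1977] [0.006 0.007]
0.185 10 [0.3777 0.1975] [0.009 0.009]
0.195 13 [0.3777 0.1959] [0.011 0.011]
0.205 12 [0.3781 0.1935] [0.007 0.006]
0.215 12 [0.3781 0.1938] [0.007 0.009]
0.225 9 [0.3782 0.1927] [0.012 0.009]
0.235 10 [0.3819 0.1815] [0.023 0.015]
0.245 67 [0.3815 0.1889] [0.036 0.035]
0.255 28 [0.3784 0.1856] [0.019 0.021]
view dir [-0.36  0.48 -0.8 ] zmin 0.1557922154339336
ee_pos: [0.3759, 0.1926, 0.1822]
ee_pos: [0.3785, 0.1941, 0.1877]
delta [0.004, -0.002, 0.213] spin -0.0 tool y yaw 5.68 q6 1.79 pos [0.3785 0.1941 0.1877]
```

The rod leans about 5° in the grip (tip toward +y). That is fine for the slot, but I'll seat it about 3 mm short in y and let the collar level it.

```bash
python3 -m pendant '[{"grip":0.95,"delta_pos":[0,0,0.06],"spin":0},{"grip":0.95,"delta_pos":[0,0,0.12],"spin":0},{"grip":0.95,"delta_pos":[0,0,0.18],"spin":0},{"grip":0.95,"delta_pos":[0,0,0.2],"spin":0},{"grip":0.95,"delta_pos":[0,0,0.2],"spin":0}]' |sed -n 2,4p
python3 -m pendant '[{"grip":0.95,"delta_pos":[0,0,0],"spin":0},{"grip":0.95,"delta_pos":[0,0,0],"spin":0},{"grip":0.95,"delta_pos":[0,0,0],"spin":0}]'|sed -n 2,4p
python3 - <<'E'
from h import *
go(.3715,.265,.1355,5.7)
E
```

```text
ee_pos: [0.3769, 0.1939, 0.1357]
eef_rot: [0.671, 0.741, -0.001, -0.0]
wrist_force: [0.1, 0.3, -1.6]
ee_pos: [0.3783, 0.1944, 0.1377]
eef_rot: [0.671, 0.741, 0.001, 0.001]
wrist_force: [-0.9, -0.1, -0.6]
delta [0.284, 0.001, 0.009] spin 0.0 tool y yaw 5.72 q6 1.79 pos [0.3783 0.1944 0.1377]
```

```bash
python3 -m pendant '[{"grip":0.95,"delta_pos":[0.05,0,0.006],"spin":0},{"grip":0.95,"delta_pos":[0.1,0,0.006],"spin":0},{"grip":0.95,"delta_pos":[0.15,0,0.006],"spin":0},{"grip":0.95,"delta_pos":[0.2,0,0.006],"spin":0},{"grip":0.95,"delta_pos":[0.24,0,0.006],"spin":0}]' |sed -n 2,4p
python3 -m pendant '[{"grip":0.95,"delta_pos":[0.02,0,0],"spin":0},{"grip":0.95,"delta_pos":[0.044,0,0],"spin":0},{"grip":0.95,"delta_pos":[0.044,0,0],"spin":0},{"grip":0.95,"delta_pos":[0.044,0,0],"spin":0}]'|sed -n 2,4p
python3 - <<'E'
from h import *
go(.3715,.266,.124,5.7)
c=env.capture('scene');save(c,'ins',(280,40,420,170),5)
E
```

```text
ee_pos: [0.3719, 0.2548, 0.1357]
eef_rot: [0.671, 0.742, 0.001, 0.0]
wrist_force: [0.3, -0.2, -1.7]
ee_pos: [0.3704, 0.2647, 0.1348]
eef_rot: [0.671, 0.742, -0.0, 0.0]
wrist_force: [0.1, -0.4, -0.9]
delta [0.005, 0.005, 0.043] spin 0.001 tool y yaw 5.74 q6 1.94 pos [0.3704 0.2647 0.1348]
```

View pics/ins.png

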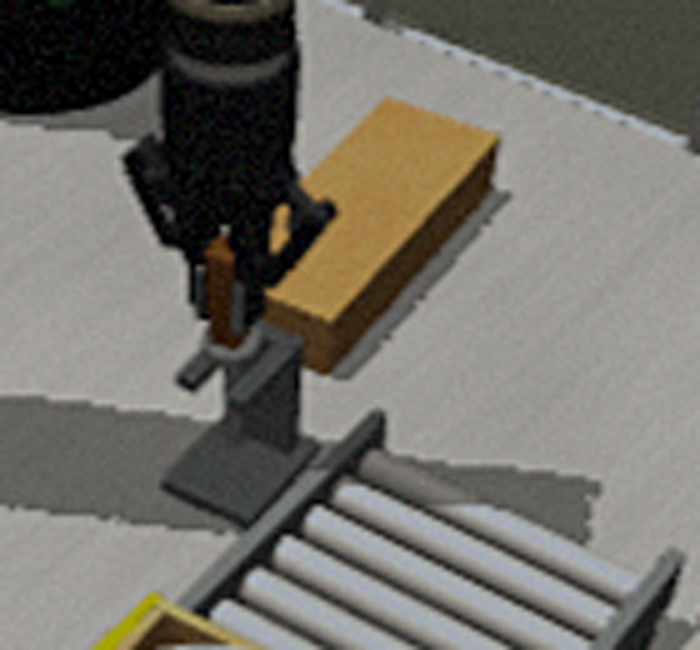

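The rod is in the slot with its collar over the prongs at about (232,345). Lower, ease the grip, open.

```bash
python3 -m pendant '[{"grip":0.95,"delta_pos":[0.005,0.003,0.015],"spin":0},{"grip":0.95,"delta_pos":[0.005,0.003,0.03],"spin":0},{"grip":0.95,"delta_pos":[0.005,0.003,0.044],"spin":0},{"grip":0.95,"delta_pos":[0.005,0.003,0.044],"spin":0},{"grip":0.95,"delta_pos":[0.005,0.003,0.044],"spin":0}]' |sed -n 2,4p
python3 -m pendant '[{"grip":0.95,"delta_pos":[0,0,0],"spin":0},{"grip":0.95,"delta_pos":[0,0,0],"spin":0},{"grip":0.95,"delta_pos":[0,0,0],"spin":0}]' 20
python3 -m pendant '[{"grip":0.7,"delta_pos":[0,0,0],"spin":0},{"grip":0.6,"delta_pos":[0,0,0],"spin":0},{"grip":0.5,"delta_pos":[0,0,0],"spin":0},{"grip":0.4,"delta_pos":[0,0,0],"spin":0},{"grip":0.4,"delta_pos":[0,0,0],"spin":0}]'
python3 - <<'E'
from h import *
go(.3715,.268,.124,5.7)
E
```

```text
ee_pos: [0.3712, 0.2658, 0.1243]
eef_rot: [0.671, 0.741, 0.0, 0.0]
wrist_force: [-0.9, -1.2, 4.6]
t: 44.0
ee_pos: [0.3712, 0.2659, 0.1243]
eef_rot: [0.671, 0.741, 0.0, 0.0]
wrist_force: [-1.2, -1.2, 5.7]
width: 0.0186
grasp_force: 99.3
t: 44.42
ee_pos: [0.3708, 0.266, 0.1233]
eef_rot: [0.671, 0.742, -0.0, -0.0]
wrist_force: [0.2, 0.4, -0.2]
width: 0.0512
grasp_force: 0.0
delta [0.008, 0.004, -0.003] spin 0.0 tool y yaw 5.72 q6 1.95 pos [0.3708 0.266  0.1233]
```

Rise straight up, then move toward the crate's loading side to re-seat it.

```bash
python3 -m pendant '[{"grip":0.4,"delta_pos":[0,0,-0.1],"spin":0},{"grip":0.4,"delta_pos":[0,0,-0.2],"spin":0},{"grip":0.4,"delta_pos":[0,0,-0.3],"spin":0},{"grip":0.4,"delta_pos":[0,0,-0.4],"spin":0},{"grip":0.4,"delta_pos":[0,0,-0.5],"spin":0}]' |sed -n 2,4p
python3 -m pendant '[{"grip":0.5,"delta_pos":[-0.05,0.14,0],"spin":0.07},{"grip":0.5,"delta_pos":[-0.1,0.28,0],"spin":0.07},{"grip":0.5,"delta_pos":[-0.16,0.42,0],"spin":0.07},{"grip":0.5,"delta_pos":[-0.24,0.56,0],"spin":0.07},{"grip":0.5,"delta_pos":[-0.28,0.7,0],"spin":0.07}]' |sed -n 2,4p
python3 -m pendant '[{"grip":0.5,"delta_pos":[0,0,0],"spin":0},{"grip":0.5,"delta_pos":[0,0,0],"spin":0},{"grip":0.5,"delta_pos":[0,0,0],"spin":0}]' |sed -n 2,2p
python3 - <<'E'
from h import *
for n in("top","scene"):
    c=pan(n);P=cloud(c);Z=np.where(c["depth"]>0,P[...,2],-1)
    m=(abs(Z-.176)<.006)&(abs(P[...,0]-.372)<.03)&(abs(P[...,1]-.2685)<.03)
    print(n,m.sum(),cv2.minAreaRect((P[m][:,:2]*1000).astype(np.float32)), Z[(abs(P[...,0]-.372)<.03)&(abs(P[...,1]-.2685)<.03)].max())
    if n=="top": save(c,'end1',(150,150,390,330),3)
go(.558,.150,.07,1.5)
E
```

```text
ee_pos: [0.3708, 0.266, 0.2497]
eef_rot: [0.671, 0.742, -0.0, -0.0]
wrist_force: [-0.5, -0.0, 0.0]
ee_pos: [0.5539, 0.2121, 0.2486]
eef_rot: [0.698, 0.716, -0.0, 0.0]
wrist_force: [0.9, 0.7, 0.9]
ee_pos: [0.5517, 0.2138, 0.248]
top crate ((561.1488647460938, -7.3479766845703125), (216.6381378173828, 210.17808532714844), 88.41524505615234) rim ((558.6622314453125, 0.20060984790325165), 85.02175903320312) ((558.5559692382812, -0.0337066650390625), (168.35806274414062, 169.01123046875), 146.13160705566406)
beads [[0.614, 0.023], [0.605, -0.038], [0.563, 0.002], [0.527, -0.052], [0.512, 0.041], [0.499, -0.014]]
top 0 ((0.0, 0.0), (0.0, 0.0), 0.0) 0.10951442094302123
scene crate ((553.1127319335938, 0.7479171752929688), (202.03175354003906, 191.17539978027344), 3.50004506111145) rim ((559.3944702148438, 2.1957664489746094), 86.47865295410156) ((558.580078125, 1.3411979675292969), (167.76531982421875, 170.7717742919922), 23.717681884765625)
beads [[-0.814, -0.046], [-0.837, -0.091], [0.516, 0.039], [0.502, -0.016], [0.567, -0.0], [0.618, 0.02], [0.532, -0.053], [0.605, -0.036]]
scene 41 ((370.98809814453125, 271.0511474609375), (20.38207244873047, 19.670949935913086), 89.17931365966797) 0.1794968161918315
delta [-0.258, 0.02, 0.718] spin 0.001 tool y yaw 1.57 q6 1.8 pos [0.5512 0.2143 0.2495]
```

View pics/end1.png

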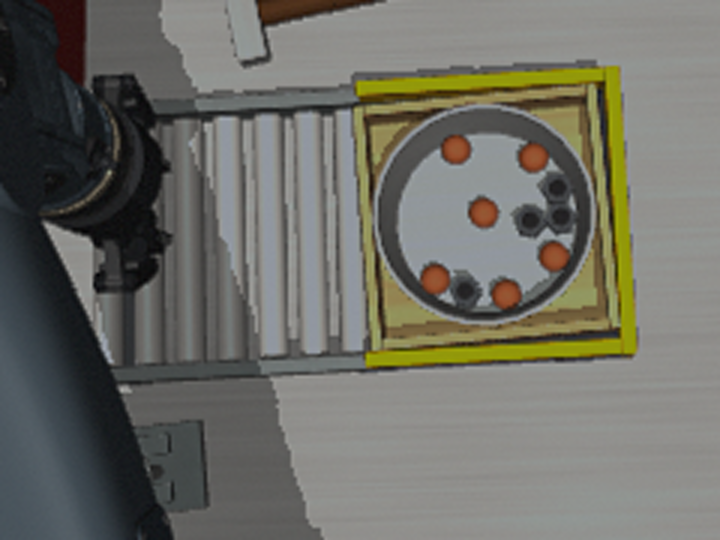

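The rod hangs in its fork, and all nuts and beads are in the pan. The crate is about 4 mm and 2° off (gap at (605,110)), so I'll press it home again with the fingers spread.

```bash
python3 -m pendant '[{"grip":0.2,"delta_pos":[-0.13,0.02,0],"spin":0},{"grip":0.2,"delta_pos":[-0.258,0.02,0.12],"spin":0},{"grip":0.2,"delta_pos":[-0.258,0.02,0.27],"spin":0},{"grip":0.2,"delta_pos":[-0.258,0.02,0.42],"spin":0},{"grip":0.2,"delta_pos":[-0.258,0.02,0.57],"spin":0}]' |sed -n 2,4p
python3 -m pendant '[{"grip":0.2,"delta_pos":[0,0,0.1],"spin":0},{"grip":0.2,"delta_pos":[0,0,0.18],"spin":0},{"grip":0.2,"delta_pos":[0,0,0.18],"spin":0},{"grip":0.2,"delta_pos":[0,0,0.18],"spin":0}]' |sed -n 2,4p
python3 -m pendant '[{"grip":0.2,"delta_pos":[-0.03,0,0],"spin":0},{"grip":0.2,"delta_pos":[-0.06,0,0],"spin":0},{"grip":0.2,"delta_pos":[-0.09,0,0],"spin":0},{"grip":0.2,"delta_pos":[-0.12,0,0],"spin":0},{"grip":0.2,"delta_pos":[-0.14,0,0],"spin":0}]' |sed -n 2,6p
python3 - <<'E'
from h import *
go(.558,.1035,.065,1.5)
E
```

```text
ee_pos: [0.5585, 0.1497, 0.107]
eef_rot: [0.698, 0.716, 0.002, 0.001]
wrist_force: [0.8, 0.3, -0.6]
ee_pos: [0.557, 0.15, 0.0612]
eef_rot: [0.697, 0.717, -0.001, -0.001]
wrist_force: [1.1, -0.8, 2.0]
ee_pos: [0.5606, 0.1132, 0.0625]
eef_rot: [0.698, 0.716, 0.001, 0.001]
wrist_force: [0.3, 0.4, -0.7]
width: 0.0685
grasp_force: 0.0
delta [-0.038, -0.011, -0.01] spin -0.001 tool y yaw 1.45 q6 1.63 pos [0.5606 0.1132 0.0625]
```

```bash
python3 -m pendant '[{"grip":0.2,"delta_pos":[-0.01,0,0],"spin":0},{"grip":0.2,"delta_pos":[-0.02,0,0],"spin":0},{"grip":0.2,"delta_pos":[-0.03,0,0],"spin":0},{"grip":0.2,"delta_pos":[-0.03,0,0],"spin":0}]' |sed -n 2,4p
python3 -m pendant '[{"grip":0.2,"delta_pos":[-0.008,0,0],"spin":0},{"grip":0.2,"delta_pos":[-0.016,0,0],"spin":0},{"grip":0.2,"delta_pos":[-0.016,0,0],"spin":0}]' |sed -n 2,4p
python3 -m pendant '[{"grip":0.2,"delta_pos":[-0.008,0,0],"spin":0},{"grip":0.2,"delta_pos":[-0.016,0,0],"spin":0},{"grip":0.2,"delta_pos":[-0.016,0,0],"spin":0}]' |sed -n 2,4p
```

```text
ee_pos: [0.5601, 0.1084, 0.0614]
eef_rot: [0.697, 0.717, 0.002, -0.001]
wrist_force: [0.4, 4.3, 0.6]
ee_pos: [0.562, 0.1064, 0.0614]
eef_rot: [0.697, 0.718, 0.004, -0.001]
wrist_force: [5.4, 8.3, -2.5]
ee_pos: [0.5637, 0.1043, 0.0619]
eef_rot: [0.696, 0.718, 0.007, -0.001]
wrist_force: [7.8, 13.3, -3.8]
```

```bash
python3 -m pendant '[{"grip":0.2,"delta_pos":[-0.008,0,0],"spin":0},{"grip":0.2,"delta_pos":[-0.014,0,0],"spin":0},{"grip":0.2,"delta_pos":[-0.014,0,0],"spin":0}]' |sed -n 2,4p
python3 -m pendant '[{"grip":0.2,"delta_pos":[-0.006,0,0],"spin":0},{"grip":0.2,"delta_pos":[-0.012,0,0],"spin":0},{"grip":0.2,"delta_pos":[-0.012,0,0],"spin":0}]' |sed -n 2,4p
python3 - <<'E'
from h import *
pan('top');pan('scene')
E
```

```text
ee_pos: [0.5641, 0.1042, 0.0623]
eef_rot: [0.696, 0.718, 0.01, -0.003]
wrist_force: [8.8, 20.8, -4.0]
ee_pos: [0.5644, 0.1041, 0.0626]
eef_rot: [0.696, 0.718, 0.012, -0.005]
wrist_force: [8.8, 28.1, -4.3]
top crate ((565.9923706054688, -9.197647094726562), (202.42481994628906, 202.17791748046875), 1.5730438232421875) rim ((559.913818359375, -3.653444528579712), 85.16654968261719) ((559.7626953125, -3.40820574760437), (168.2053680419922, 168.99765014648438), 98.16460418701172)
beads [[0.616, 0.017], [0.606, -0.043], [0.564, -0.001], [0.526, -0.054], [0.515, 0.039], [0.499, -0.015]]
scene crate ((553.5413208007812, -0.8221282958984375), (203.39913940429688, 193.79600524902344), 2.0320818424224854) rim ((553.7685546875, 14.368815422058105), 102.55244445800781) ((559.8220825195312, 11.154134750366211), (168.43360900878906, 200.54115295410156), 2.486098051071167)
beads [[-0.804, 0.012], [0.519, 0.038], [0.503, -0.017], [0.569, -0.004], [0.62, 0.015], [0.531, -0.056], [0.604, -0.042]]
```

It is pressed home, with the pan back at y≈−0.0035. Back off, rise clear and check.

```bash
python3 -m pendant '[{"grip":0.2,"delta_pos":[0.06,0,0],"spin":0},{"grip":0.2,"delta_pos":[0.14,0,0],"spin":0},{"grip":0.2,"delta_pos":[0.2,0,0],"spin":0},{"grip":0.2,"delta_pos":[0.2,0,-0.15],"spin":0},{"grip":0.2,"delta_pos":[0.2,0,-0.3],"spin":0}]'|sed -n 2,4p
python3 -m pendant '[{"grip":0.2,"delta_pos":[0,0,-0.15],"spin":0},{"grip":0.2,"delta_pos":[0,0,-0.3],"spin":0},{"grip":0.2,"delta_pos":[0,0,-0.45],"spin":0},{"grip":0.2,"delta_pos":[0,0,-0.6],"spin":0},{"grip":0.2,"delta_pos":[0,0,-0.6],"spin":0}]'|sed -n 2,4p
python3 -m pendant '[{"grip":0.2,"delta_pos":[-0.15,0,0],"spin":0},{"grip":0.2,"delta_pos":[-0.3,0,0],"spin":0},{"grip":0.2,"delta_pos":[-0.45,0,0],"spin":0},{"grip":0.2,"delta_pos":[-0.6,0,0],"spin":0},{"grip":0.2,"delta_pos":[-0.75,0,0],"spin":0}]'|sed -n 2,4p
python3 -m pendant '[{"grip":0.2,"delta_pos":[-0.15,0,0],"spin":0},{"grip":0.2,"delta_pos":[-0.3,0,0],"spin":0},{"grip":0.2,"delta_pos":[-0.45,0,0],"spin":0},{"grip":0.2,"delta_pos":[-0.6,0,0],"spin":0},{"grip":0.2,"delta_pos":[-0.6,0,0],"spin":0}]'|sed -n 2,4p
python3 - <<'E'
from h import *
ims=[]
for n in("top","scene"):
    c=pan(n);P=cloud(c);Z=np.where(c["depth"]>0,P[...,2],-1)
    for z in(.176,.14,.108):
        m=(abs(Z-z)<.006)&(abs(P[...,0]-.372)<.03)&(abs(P[...,1]-.2685)<.03)
        if m.sum(): print(n,z,m.sum(),P[m].mean(0).round(4),cv2.minAreaRect((P[m][:,:2]*1000).astype(np.float32)))
    u,v=(150,140) if n=="top" else (250,60)
    ims.append(cv2.resize(c["color"][v:v+200,u:u+230,::-1],None,fx=1.7,fy=2*.85,interpolation=cv2.INTER_CUBIC))
cv2.imwrite("pics/final.png",np.hstack(ims))
nuts()
E
```

```text
ee_pos: [0.5554, 0.1427, 0.1327]
eef_rot: [0.697, 0.717, -0.004, -0.003]
wrist_force: [1.5, 1.0, 0.3]
ee_pos: [0.5618, 0.1425, 0.296]
eef_rot: [0.698, 0.716, 0.006, 0.005]
wrist_force: [-0.0, -0.5, 1.5]
ee_pos: [0.5636, -0.0468, 0.2859]
eef_rot: [0.697, 0.717, -0.001, 0.0]
wrist_force: [1.8, 0.8, -0.3]
ee_pos: [0.567, -0.2023, 0.2843]
eef_rot: [0.7, 0.714, -0.002, 0.001]
wrist_force: [-1.3, 0.2, -0.1]
top crate ((559.783935546875, -9.214828491210938), (200.2261505126953, 202.5213165283203), 1.6664659976959229) rim ((560.196533203125, -2.882629632949829), 85.14661407470703) ((559.9263916015625, -2.940403461456299), (168.16781616210938, 169.15232849121094), 128.92530822753906)
beads [[0.616, 0.017], [0.606, -0.043], [0.564, -0.001], [0.527, -0.054], [0.515, 0.039], [0.499, -0.015]]
top 0.176 98 [0.37   0.2698 0.1758] ((370.13140869140625, 270.35101318359375), (20.09050941467285, 20.830827713012695), 10.42214298248291)
top 0.14 14 [0.37   0.2608 0.1407] ((370.8939514160156, 260.82965087890625), (17.49658966064453, 2.5979981422424316), 3.64330792427063)
top 0.108 168 [0.3703 0.2666 0.105
[... 325 characters left out ...]
), (167.5072021484375, 170.72991943359375), 29.41239356994629)
beads [[-0.806, -0.008], [0.52, 0.037], [0.504, -0.017], [0.569, -0.004], [0.62, 0.015], [0.531, -0.055], [0.606, -0.042]]
scene 0.176 38 [0.3717 0.2702 0.1755] ((370.27752685546875, 270.70458984375), (19.169906616210938, 22.50990104675293), 6.067911148071289)
scene 0.14 26 [0.3745 0.2673 0.1397] ((370.0093994140625, 270.510009765625), (20.48236846923828, 22.362468719482422), 10.055327415466309)
scene 0.108 71 [0.3775 0.2655 0.1063] ((374.58489990234375, 264.8113708496094), (45.18572235107422, 48.96125030517578), 2.6384024620056152)
top nut px [510.  164.4] 95 xy [ 0.6992 -0.4957]
top nut px [519.9 320.6] 104 xy [ 0.3286 -0.4824]
```

View pics/final.png

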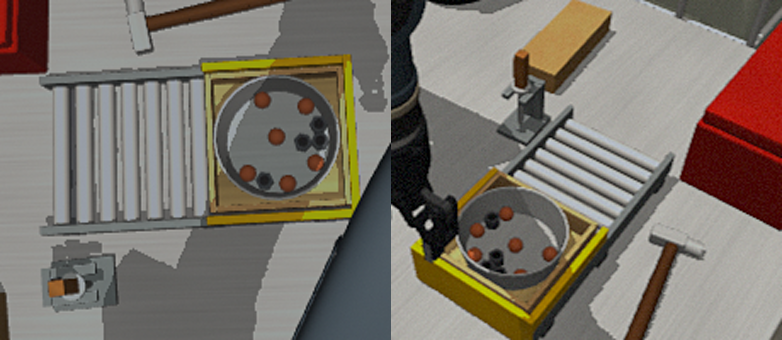

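The rod hangs upright at (68,287) left and (521,70) right. The pan holds four nuts and six beads, the crate is square against the stop, and the robot touches nothing. Handing in.

```bash
python3 -c "
from bench import env
print(env.close_job())"
```

```text
the job is handed in; nothing more can be done
None
```

I handed the job in with the crate home, all four nuts and six beads in the pan, four counter-clockwise stirring circles done, and the rod upright in its fork; stirring had shifted the crate about 4 mm, so I pushed it back against the stop after hanging the rod, and no verdict came back.

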